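Change over the scope's battery packs and put the scope on charge

ROBOT

A 6-joint arm with a two-finger parallel gripper is mounted at the origin on the work surface. World frame = base frame: x ahead of the robot, y to its left, z up, the work surface at z = 0. Lengths are in m, angles in degrees, forces in N, time in s.
With the tool pointing down it reaches from about 0.375 to 0.975 m from the base axis. Payload 3.8 kg.
Tool frame: the origin (TCP) lies on the mounting face of the last link; the fingertips stand 166 mm ahead of it and the grasp point (between the pads) lies 147 mm ahead of it; x points along the fingers, z is the direction in which the jaws open and shut, and the axes are right-handed (so a half turn about x gives the same grasp; the last joint's range is limited). The gripper opens to 88 mm and grips with 3 to 60 N. Pads are 18 mm wide; open, the fingers measure 123 mm over their backs; the gripper's body (75 mm by 187 mm) begins 45 mm behind the grasp point.
Start: joints at [-67.317, 15.12, 91.902, -0, 72.978, -2.114], TCP at [0.283, -0.613, 0.405] pointing down, gripper open.
Joint ranges: [-150.88, 150.88], [-54.13, 125.18], [17.81, 147.31], [-75.09, 255.09], [0, 152.58], [-146.25, 146.25]. Speed limits (degrees/s): [147.25, 147.25, 180, 180, 180, 180].

INTERFACE

Orientations are given as [roll, pitch, yaw] about the fixed x, y, z axes, in that order (R = Rz(yaw) Ry(pitch) Rx(roll)).
In Python, from station import get_obs, get_image, get_calibration, finish_job gives the robot as it stands.
- The arm moves only by the tool carry_out, never from a script. Its argument "targets" is a list of rows, each a list of 3 entries, a list of its own where there are three numbers: the shift along the tool's x, y, z in m, then the turn, a rotation vector about the tool's x, y, z in degrees, then the closure, from -1 (fully open) to 1 (shut). A call has 1 to 10 rows; each row shifts and turns the commanded pose from where the row before left it, along the tool's axes as they then stand; what a row does not reach is not made up. A row lasts 1/8 s, in which the tool goes at most 62.5 mm and 10.7 degrees, less where a joint would pass 70% of its speed; a pose out of reach is approached as far as the arm can. A call is refused whole if a number of a shift passes 0.0625 or a number of a turn 10.7, either way. A call with a gripper value outside its range is refused whole. The fingers move at their own pace and stop on an object; "squeeze" is the grip in N (left out, the last holds). Time passes only in rows, so rows that do not move let the fingers close. It gives the time, the measured TCP pose, the force and the opening at its end, in the units of the state.
- get_obs(): the state, without advancing time (a new reading comes with each control period).
- get_image(name): name is "scene" or "top"; returns the picture (400x640x3 uint8, blue, green, red); there is no depth.
- get_calibration(name): a dict with "camera_matrix" (3x3 intrinsics, pixels), "dist_coeffs" ([k1, k2, p1, p2, k3] as OpenCV has them; the pictures are not rectified), "R" (3x3) and "t" (3): a world point X has camera coordinates R X + t. Camera axes: x right, y down, z forward; pixel columns grow to the right and rows downward; lengths in m; the calibration is good to about 2 mm. A picture is of the moment at which its call begins. get_calibration takes no time and is no camera call.
- finish_job(): hands the job in, once; it reports no verdict.
The state is a dict: "time": time; "joints": joint angles; "qvel": joint speeds; "joint_torque": joint torques, N m; "eef_pos": TCP position; "ee_rot": TCP orientation; "force": force on the tool from outside, world axes, zero at the start; "ft_torque": the same for the moment, N m; "finger_gap": finger opening in m.
Only numpy, scipy, OpenCV 4.12 (cv2) and the standard library are available. Lean on these libraries where they do the work, as an engineer would, in place of code of your own. Each camera call takes 0.05 s, during which the arm holds its last target. There are 200 camera calls.

TASK

Put the inspection kit on charge for the night: switch the charger off, take the full packs (green label) out of it and lay them label up in the steel tray, then hook every spent pack (blue label) into a bay of its own - toe in under the rear lip at a tilt, heel swung down until the pack lies flat on the bay floor - and switch the charger on again. Also lay the handheld scope, screen up, in its sloped cradle with its foot against the ledge, at any point in the job. The pack wound with red tape is faulty: leave it and everything else on the bench where it is.

Things in the scene. Friction and masses are not known exactly. Their poses are not given: they have to be found in the camera images.
- spent0: Spent battery pack, blue label (spent0..3 alike, 2 to 4 present, None if absent), 160 g: black box 64 (x) x 40 (y) x 24 high, label and a white bar on top; a yellow toe 10 long x 28 wide x 5 high sticks out of its +x end, flush with the underside (toe tip x=+42, heel face x=-32). Origin: centre of the underside of the 64 x 40 box. z up, out of the label. Starts flat on the bench, label up.
- spent1: Spent battery pack, blue label (spent0..3 alike, 2 to 4 present, None if absent), 160 g: black box 64 (x) x 40 (y) x 24 high, label and a white bar on top; a yellow toe 10 long x 28 wide x 5 high sticks out of its +x end, flush with the underside (toe tip x=+42, heel face x=-32). Origin: centre of the underside of the 64 x 40 box. z up, out of the label. Starts flat on the bench, label up.
- spent2: Spent battery pack, blue label (spent0..3 alike, 2 to 4 present, None if absent), 160 g: black box 64 (x) x 40 (y) x 24 high, label and a white bar on top; a yellow toe 10 long x 28 wide x 5 high sticks out of its +x end, flush with the underside (toe tip x=+42, heel face x=-32). Origin: centre of the underside of the 64 x 40 box. z up, out of the label. Starts flat on the bench, label up.
- spent3: Spent battery pack, blue label (spent0..3 alike, 2 to 4 present, None if absent), 160 g: black box 64 (x) x 40 (y) x 24 high, label and a white bar on top; a yellow toe 10 long x 28 wide x 5 high sticks out of its +x end, flush with the underside (toe tip x=+42, heel face x=-32). Origin: centre of the underside of the 64 x 40 box. z up, out of the label. Starts flat on the bench, label up.
- full0: Full battery pack, green label, else just like a spent one in size, origin and axes (1 or 2 of full0..3 present, None if absent). Starts lying home in the charger bay of its own number. Its toe is under the lip: to take it out, swing the heel up 15-25 deg first, draw the toe out towards the heel side, then lift.
- full1: Full battery pack, green label, else just like a spent one in size, origin and axes (1 or 2 of full0..3 present, None if absent). Starts lying home in the charger bay of its own number. Its toe is under the lip: to take it out, swing the heel up 15-25 deg first, draw the toe out towards the heel side, then lift.
- full2: Full battery pack, green label, else just like a spent one in size, origin and axes (1 or 2 of full0..3 present, None if absent). Starts lying home in the charger bay of its own number. Its toe is under the lip: to take it out, swing the heel up 15-25 deg first, draw the toe out towards the heel side, then lift.
- full3: Full battery pack, green label, else just like a spent one in size, origin and axes (1 or 2 of full0..3 present, None if absent). Starts lying home in the charger bay of its own number. Its toe is under the lip: to take it out, swing the heel up 15-25 deg first, draw the toe out towards the heel side, then lift.
- tray: Low steel tray for full packs, fixed to the bench: 100 (x) x 165 (y) outside, walls 3 thick, floor 3, rim 10 above the bench. Origin: on the bench under its middle. Takes two packs side by side (their x along tray x, origins at y=+-38).
- charger: Grey 4-bay charger, fixed, 130 deep (x) x 318 wide (y). Origin: on the bench under its middle. x points to the rear, away from the robot. Black switch panel at y -159..-109, top 46 above the bench; then bay0 to bay3 at a pitch of 66, floors 34 above the bench, ribs between them 22 wide, 7 above the floors. Along the rear a lip overhangs the bays; the console behind it is as high as the lip's top.
- bay0 (a point): Bay 0: middle of its floor, axes as the charger's. 44 wide (y). Heel wall 8 high, inner face x=-35. Rear lip: edge x=+34, underside 9, top 12 above the floor; slot under it open to x=+48. Pack x along bay x. Dropped in level a pack is caught on lip or wall: hook the toe under the lip 15-25 deg nose-down, swing down while moving some 3 mm rearwards. Home: origin at x -3..+2, on the floor.
- bay1 (a point): Bay 1: middle of its floor, axes as the charger's. 44 wide (y). Heel wall 8 high, inner face x=-35. Rear lip: edge x=+34, underside 9, top 12 above the floor; slot under it open to x=+48. Pack x along bay x. Dropped in level a pack is caught on lip or wall: hook the toe under the lip 15-25 deg nose-down, swing down while moving some 3 mm rearwards. Home: origin at x -3..+2, on the floor.
- bay2 (a point): Bay 2: middle of its floor, axes as the charger's. 44 wide (y). Heel wall 8 high, inner face x=-35. Rear lip: edge x=+34, underside 9, top 12 above the floor; slot under it open to x=+48. Pack x along bay x. Dropped in level a pack is caught on lip or wall: hook the toe under the lip 15-25 deg nose-down, swing down while moving some 3 mm rearwards. Home: origin at x -3..+2, on the floor.
- bay3 (a point): Bay 3: middle of its floor, axes as the charger's. 44 wide (y). Heel wall 8 high, inner face x=-35. Rear lip: edge x=+34, underside 9, top 12 above the floor; slot under it open to x=+48. Pack x along bay x. Dropped in level a pack is caught on lip or wall: hook the toe under the lip 15-25 deg nose-down, swing down while moving some 3 mm rearwards. Home: origin at x -3..+2, on the floor.
- power (a joint): The charger's main toggle switch: 0 = off (leaning to the charger's -x, towards the robot), 1.0 = on (leaning to +x). Steel lever, red ball tip 34 from the pivot, which is at x=0, y=-134 of the charger, 47 above the bench; turns about the charger's y axis, 0.5 rad either side of upright. Stays where it is left; needs about 2 N at the tip. On at the start.
- power_tip (a point): Centre of the red ball (15 dia) at the tip of the charger's toggle switch.
- scope: Handheld inspection scope, 380 g, screen up on the bench, flat underside. Grey handle 50 wide x 30 high from x=-98 (foot) to x=+24; black head with the screen 74 wide x 36 high from x=+24 to +108; steel connector stub 18 dia to x=+123. Origin: on the underside, below the balance point; grip the handle across y here. x points from foot to head, z up out of the screen.
- cradle: Foot of the scope's sloped cradle, fixed to the bench: dark steel base 190 (x) x 90 (y) x 10 high. Origin: on the bench under its middle. x points to the high side of the slope, away from the robot.
- rest: White rest of the cradle, sloped 30 deg: x up the slope, y across, z out of it. Origin on the sloped surface, 78 above the bench, where the scope's origin is when it lies home (scope x along this x). 36 wide, narrower than the scope's handle, x -98..+70. At its low end a ledge (face x=-98, 14 high) stops the scope's foot between two cheeks (x -99..-63, 57 apart, 11 high).
- bad_pack: Faulty battery pack, of the same size as the others but wound with red tape. Origin and axes as for the others. To be left alone.
- piston: Engine piston, 86 dia x 54 high, standing on the bench, origin centre of its underside. To be left alone.
- mug: Blue mug, 82 dia x 95 high, origin centre of its underside. To be left alone.
- tape: Yellow ring-shaped roll of tape, 100 dia x 25 high, origin centre of its underside. To be left alone.
- valve_rest: Engine valve on a small wooden block 100 x 45 mm, origin centre of the underside. To be left alone.
Not all that is in view belongs to the job. Leave any brown or orange look-alike of the full1 alone.

How it is judged:
By the outcome, as a careful person would: the job done as asked, in the order asked, and still so for the second after the job is handed in, with the robot touching nothing.
Of full0, full1, full2, full3 only 1 to 2 are there at a start; the rules pass over those that are not, and their reading is None.
Of spent0, spent1, spent2, spent3 only 2 to 4 are there at a start; the rules pass over those that are not, and their reading is None.
At some moment in a run one of spent0, spent1, spent2, spent3 may be knocked a few centimetres aside while the robot is not near it.
Once in a run the grip may slacken for a moment while it holds something.
It also fails if it takes over 210 s, if anything falls off the work surface, if the arm or the gripper's body presses on something with over 40 N, if the wrist force passes 120 N, or if a joint passes its speed limit or range.

## Working session

There is one attempt and no reset: what is moved stays moved. The work goes in short steps, Python scripts to look and compute and a tool call to move; the robot and the scene stay as the last step left them, time stands still between calls to the robot, and variables do not carry over. Pictures are saved under pics/ and viewed, about 12 in all and at most 16, crops included, and the job is handed in when it is done.

Besides the shell and the picture viewer there is one more tool, called after "Emit:" as a command line: name --argument value ..., lists and objects as JSON in quotes. carry_out: Moves the arm, as the interface text tells. Its arguments: {"type":"object","properties":{"targets":{"type":"array","items":{"type":"array"}},"squeeze":{"type":"number"}},"required":["targets"]}

```bash
ls; mkdir -p pics
python3 - <<'E'
from station import *
import cv2
print(get_obs())
for n in("scene","top"):
    im=get_image(n); cv2.imwrite(f"pics/{n}0.png",im); c=get_calibration(n); print(n,c)
E
```

```text
pics
{'time': 0.0, 'joints': array([-6.73175872e+01,  1.51664000e+01,  9.19793877e+01,  1.95127986e-03,
        7.29770181e+01, -2.11619032e+00]), 'qvel': array([ 0.12789905, -0.03614385, -0.0393441 ,  0.04856453,  0.11116141,
        0.0412128 ]), 'joint_torque': array([-1.65263928e-04, -5.02108204e+01, -3.56869733e+01,  7.25845783e-02,
        2.93719699e-02, -1.90292217e-04]), 'eef_pos': array([ 0.28296693, -0.61245231,  0.40343765]), 'ee_rot': array([177.01395455,  89.87717997, 111.81198446]), 'force': array([-0.45981689,  0.08832603,  0.01299911]), 'ft_torque': array([-0.04614944, -0.01334645, -0.0046196 ]), 'finger_gap': 0.08810643772559883}
scene {'camera_matrix': array([[372.99203882,   0.        , 325.23471239],
       [  0.        , 372.99203882, 196.15421318],
       [  0.        ,   0.        ,   1.        ]]), 'dist_coeffs': array([-0.07407061,  0.        ,  0.        ,  0.        ,  0.        ]), 'R': array([[-0.187501  ,  0.98207828, -0.01912152],
       [ 0.75202616,  0.13100123, -0.645984  ],
       [-0.63190191, -0.13550253, -0.76311142]]), 't': array([ 0.05759551, -0.34267442,  1.54045455])}
top {'camera_matrix': array([[403.39828747,   0.        , 318.48477287],
       [  0.        , 403.39828747, 197.28469437],
       [  0.        ,   0.        ,   1.        ]]), 'dist_coeffs': array([-0.0978961,  0.       ,  0.       ,  0.       ,  0.       ]), 'R': array([[ 0.02692213, -0.99949675,  0.01677656],
       [-0.9918172 , -0.0288029 , -0.1243746 ],
       [ 0.12479522, -0.01329085, -0.9920935 ]]), 't': array([0.02581714, 0.53419318, 1.08997183])}
```

View pics/scene0.png

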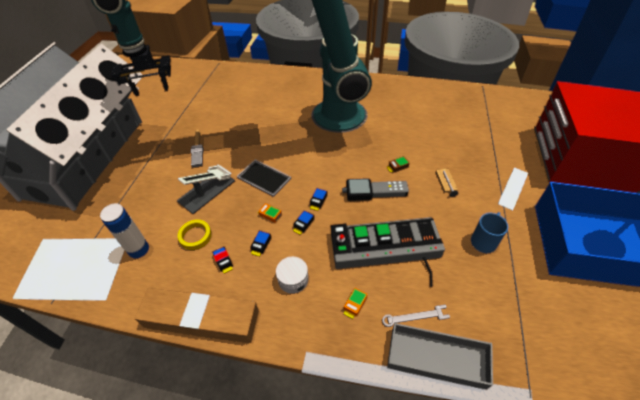

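View pics/top0.png

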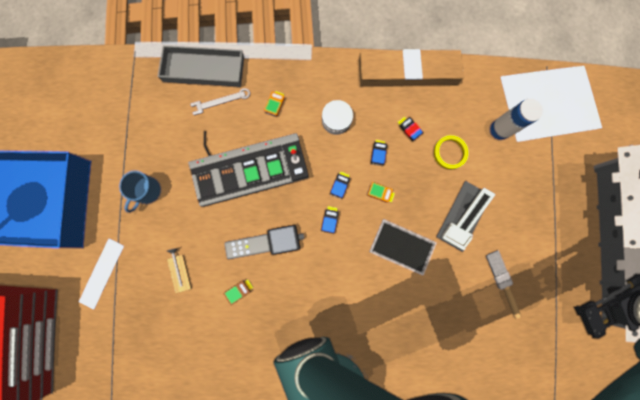

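```bash
cat > h.py <<'E'
import numpy as np, cv2
from station import *
from scipy.spatial.transform import Rotation as Ro
def crop(src,n,x0,y0,w,h,s,out):
    im=(cv2.imread(src) if src else get_image(n))[y0:y0+h,x0:x0+w]
    im=cv2.resize(im,None,fx=s,fy=s,interpolation=cv2.INTER_CUBIC)
    for k in range(0,w,20):
        cv2.putText(im,str(x0+k),(int(k*s),8),0,.3,(255,255,255),1); cv2.line(im,(int(k*s),10),(int(k*s),14),(255,255,255),1)
    for k in range(20,h,20):
        cv2.putText(im,str(y0+k),(0,int(k*s)),0,.3,(255,255,255),1); cv2.line(im,(20,int(k*s)),(24,int(k*s)),(255,255,255),1)
    cv2.imwrite(out,im)
def ray(n,uv):
    c=get_calibration(n); R,t=np.array(c['R']),np.array(c['t'])
    p=cv2.undistortPoints(np.array(uv,float).reshape(-1,1,2),c['camera_matrix'],c['dist_coeffs']).reshape(-1,2)
    return -R.T@t,(R.T@np.c_[p,np.ones(len(p))].T).T
def at(n,uv,z):
    o,d=ray(n,uv); return o+d*((z-o[2])/d[:,2])[:,None]
def tri(us,ut):
    o1,d1=ray('scene',us);o2,d2=ray('top',ut);out=[]
    for a,b in zip(d1,d2):
        s=np.linalg.lstsq(np.c_[a,-b],o2-o1,rcond=None)[0]
        p,q=o1+s[0]*a,o2+s[1]*b; out.append(np.r_[(p+q)/2,np.linalg.norm(p-q)])
    return np.array(out)
def proj(n,X):
    c=get_calibration(n); return cv2.projectPoints(np.array(X,float),cv2.Rodrigues(np.array(c['R']))[0],np.array(c['t']),c['camera_matrix'],c['dist_coeffs'])[0].reshape(-1,2)
E
python3 - <<'E'
from h import *
crop('pics/top0.png','',180,100,266,180,3,'pics/t1.png')
crop('pics/scene0.png','',170,150,290,140,2.75,'pics/s1.png')
crop('pics/top0.png','',365,110,140,170,3.5,'pics/t2.png')
E
```

```text
(no output)
```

View pics/t1.png

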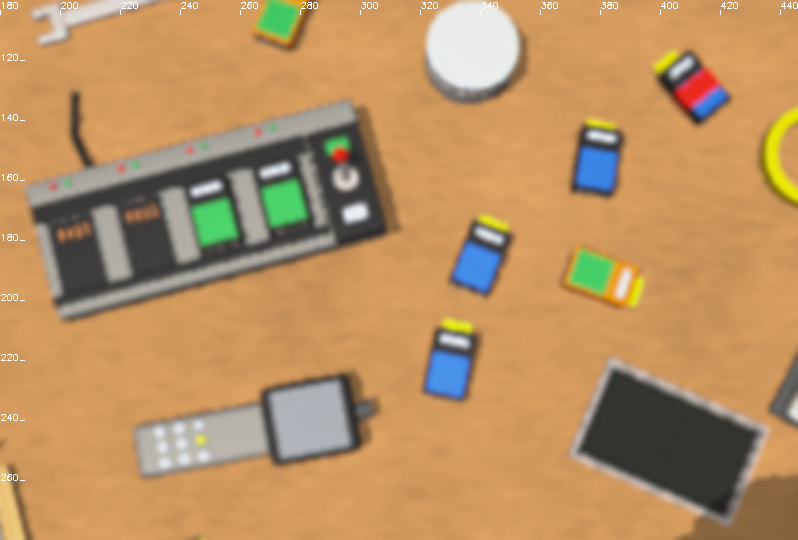

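View pics/s1.png

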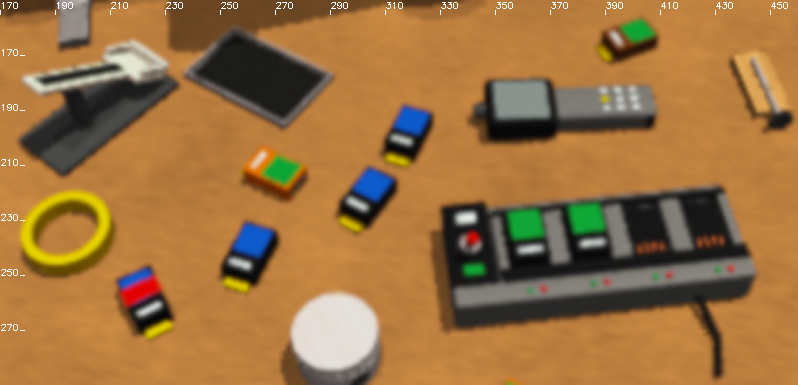

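View pics/t2.png

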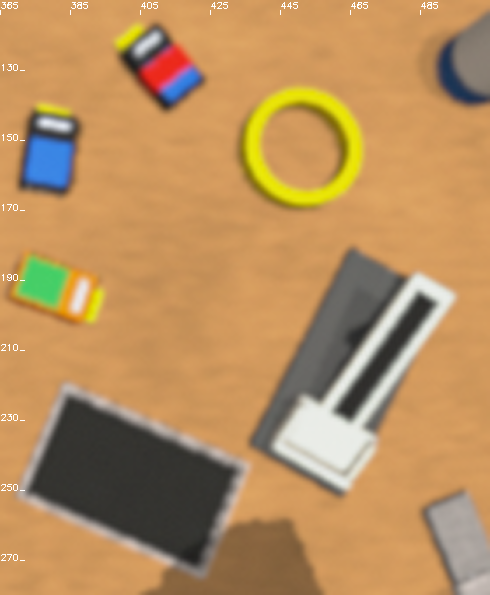

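```bash
cat > fit.py <<'E'
from h import *
from scipy.optimize import minimize
def box(x0,x1,y0,y1,z0,z1): return np.array([[x,y,z] for x in(x0,x1) for y in(y0,y1) for z in(z0,z1)])/1000
PACK=[box(-32,32,-20,20,0,24),box(32,42,-14,14,0,5)]
CH=[box(-65,65,-159,159,0,40),box(30,65,-159,159,0,46),box(-65,65,-159,-109,0,46)]
TRAY=[box(-50,50,-82.5,82.5,0,10)]
SC=[box(-98,24,-25,25,0,30),box(24,108,-37,37,0,36),box(108,123,-9,9,5,23)]
a=np.radians(30);Rr=np.array([[np.cos(a),0,-np.sin(a)],[0,1,0],[np.sin(a),0,np.cos(a)]])
def wood(im):
    hs=cv2.cvtColor(im,cv2.COLOR_BGR2HSV); return (hs[...,0]>=7)&(hs[...,0]<=20)&(hs[...,1]>95)
S=4
def render(n,parts,p,roi):
    x0,y0,w,h=roi; m=np.zeros((h*S,w*S),np.uint8); R=Ro.from_euler('z',p[2],degrees=True).as_matrix()
    for b in parts:
        q=proj(n,b@R.T+[p[0],p[1],p[3] if len(p)>3 else 0])-[x0,y0]
        cv2.fillConvexPoly(m,cv2.convexHull(np.round(((q+.5)*S)*16).astype(np.int32)),255,shift=4)
    return cv2.resize(m,(w,h),interpolation=cv2.INTER_AREA)/255.
def fit(parts,p0,ims,views=('top','scene'),close=0):
    data=[]
    for n in views:
        q=proj(n,np.concatenate(parts)@Ro.from_euler('z',p0[2],degrees=True).as_matrix().T+[p0[0],p0[1],0])
        x0,y0=(q.min(0)-7).astype(int);x1,y1=(q.max(0)+8).astype(int)
        m=(~wood(ims[n])[y0:y1,x0:x1]).astype(np.uint8)
        m=cv2.morphologyEx(m,cv2.MORPH_CLOSE,np.ones((3+close,3+close),np.uint8))
        k,l=cv2.connectedComponents(m); r=render(n,parts,p0,(x0,y0,x1-x0,y1-y0))>.5
        b=np.bincount(l[r],minlength=k);b[0]=0; data.append((n,(l==b.argmax()).astype(float),(x0,y0,x1-x0,y1-y0)))
    def cost(d):
        p=np.array(p0)+d*[.001,.001,1]; return sum(np.abs(render(n,parts,p,r)-m).sum() for n,m,r in data)
    s=minimize(cost,np.zeros(3),method='Nelder-Mead',options=dict(initial_simplex=np.array([[0,0,0],[8,0,0],[0,8,0],[0,0,6]])-2.,xatol=.05,fatol=.1))
    p=np.array(p0)+s.x*[.001,.001,1]
    return p,s.fun,[m.sum() for _,m,_ in data]
E
python3 - <<'E'
from fit import *
ims={n:cv2.imread(f'pics/{n}0.png') for n in('top','scene')}
T=lambda u,v:(180+u/3,100+v/3)
def go(name,parts,uv,z,yaw,**k):
    c=at('top',[T(*uv)],z)[0]; 
    for v in(('top','scene'),('top',),('scene',)): 
        p,f,m=fit(parts,[c[0],c[1],yaw],ims,v,**k); print(name,v,np.round(p,4),round(f,1),m)
go('A',PACK,(597,160),.024,-6);go('B',PACK,(481,257),.024,-19);go('C',PACK,(451,363),.024,-11)
go('charger',CH,(205,210),.046,15,close=4);go('tray',TRAY,(670,442),.01,-22,close=2)
c=at('top',[T(270,425)],.03)[0];print(c)
go('scope',SC,(243,433),.03,-79,close=2)
print(tri([(341.6,236.5)],[(293.3,151.7)]))
# label/bar heights
print('labels C',tri([(170+410/2.75,150+122/2.75),(170+352/2.75+8.5,150+203/2.75-4)],[T(447,370),T(487,257)]))
E
```

```text
A ('top', 'scene') [ 0.6717 -0.1301 -8.5037] 110.9 [np.float64(341.0), np.float64(308.0)]
A ('top',) [ 0.6716 -0.1301 -9.4771] 36.2 [np.float64(341.0)]
A ('scene',) [ 0.6713 -0.1326 -3.6764] 70.4 [np.float64(308.0)]
B ('top', 'scene') [ 5.73100e-01 -1.92000e-02 -2.04742e+01] 101.7 [np.float64(355.0), np.float64(277.0)]
B ('top',) [ 5.72900e-01 -1.92000e-02 -2.14723e+01] 29.2 [np.float64(355.0)]
B ('scene',) [  0.5729  -0.0205 -17.4611] 69.3 [np.float64(277.0)]
C ('top', 'scene') [ 4.70700e-01  7.80000e-03 -1.04505e+01] 90.2 [np.float64(368.0), np.float64(244.0)]
C ('top',) [ 4.70700e-01  7.80000e-03 -1.08116e+01] 30.8 [np.float64(368.0)]
C ('scene',) [ 0.471   0.0059 -5.6442] 52.8 [np.float64(244.0)]
charger ('top', 'scene') [ 0.6085  0.2412 16.6819] 711.0 [np.float64(5353.0), np.float64(4379.0)]
charger ('top',) [ 0.6083  0.2412 16.3235] 226.3 [np.float64(5353.0)]
charger ('scene',) [ 0.6072  0.2409 16.4494] 477.8 [np.float64(4379.0)]Traceback (most recent call last):
  File "<stdin>", line 9, in <module>
  File "<stdin>", line 7, in go
  File "fit.py", line 29, in fit
    s=minimiz
[... 495 characters left out ...]
         ~~~^^^^^^^^^^^^^^^^^^^^^^^^^^^^^^^^^^^^^^^^^^^^^^^^^^^^^^^
  File "fit.py", line 28, in <genexpr>
    p=np.array(p0)+d*[.001,.001,1]; return sum(np.abs(render(n,parts,p,r)-m).sum() for n,m,r in data)
                                                      ~~~~~~^^^^^^^^^^^^^
  File "fit.py", line 15, in render
    q=proj(n,b@R.T+[p[0],p[1],p[3] if len(p)>3 else 0])-[x0,y0]
      ~~~~^^^^^^^^^^^^^^^^^^^^^^^^^^^^^^^^^^^^^^^^^^^^^
  File "h.py", line 25, in proj
    c=get_calibration(n); return cv2.projectPoints(np.array(X,float),cv2.Rodrigues(np.array(c['R']))[0],np.array(c['t']),c['camera_matrix'],c['dist_coeffs'])[0].reshape(-1,2)
ValueError: time passes only in moves, steps and waits
```

```bash
sed -i 's/^from scipy.spatial.*/&\nimport functools\nget_calibration=functools.cache(get_calibration)/' h.py
python3 - <<'E'
from fit import *
ims={n:cv2.imread(f'pics/{n}0.png') for n in('top','scene')}
T=lambda u,v:(180+u/3,100+v/3); U=lambda u,v:(170+u/2.75,150+v/2.75); V=lambda u,v:(365+u/3.5,110+v/3.5)
def go(name,parts,c,yaw,**k):
    for v in(('top','scene'),('top',),('scene',)): 
        p,f,m=fit(parts,[c[0],c[1],yaw],ims,v,**k); print(name,v,np.round(p,4),round(f,1),[int(i) for i in m])
go('tray',TRAY,at('top',[T(670,442)],.01)[0],-22,close=2)
go('scope',SC,at('top',[T(235,433)],.03)[0],-79,close=2)
print('tip',tri([U(472,238)],[T(340,155)]))
print('label C,B,A',tri([U(411,121),U(375,185),U(256,239)],[T(448,371),T(477,264),T(596,169)]).round(4))
print('bar C,B,A',tri([U(400,141),U(355,203),U(240,269)],[T(454,340),T(490,236),T(602,135)]).round(4))
print('label f0,f1',tri([U(526,225),U(587,217)],[T(284,203),T(215,221)]).round(4))
print('bar f0,f1',tri([U(530,249),U(592,242)],[T(276,170),T(206,188)]).round(4))
# cradle: rest high-end corners (top) and cradle base corners
print('base', at('top',[V(250,443),V(352,248),V(340,495)],.01).round(4))
print('rest hi', tri([U(24,83),U(36,94)],[V(418,272),V(456,296)]).round(4))
c=at('top',[V(250,443),V(352,248)],.01); print(np.degrees(np.arctan2(*(c[1]-c[0])[1::-1])))
E
```

```text
tray ('top', 'scene') [  0.403   -0.2024 -22.5052] 237.2 [2264, 1025]
tray ('top',) [  0.4024  -0.2018 -22.5079] 166.5 [2264]
tray ('scene',) [  0.4045  -0.2029 -23.3318] 60.0 [1025]
scope ('top', 'scene') [  0.3996   0.2001 -77.9698] 388.0 [1569, 1042]
scope ('top',) [  0.3999   0.2    -77.6647] 141.9 [1569]
scope ('scene',) [  0.3966   0.1999 -79.5857] 238.7 [1042]
tip [[0.65128669 0.1138265  0.07336504 0.00137142]]
label C,B,A [[ 0.4613  0.0093  0.0195  0.0021]
 [ 0.5627 -0.0141  0.0191  0.0055]
 [ 0.658  -0.1268  0.0189  0.0046]]
bar C,B,A [[ 4.910e-01  3.000e-03  1.590e-02  2.000e-04]
 [ 5.905e-01 -2.840e-02  1.820e-02  4.000e-04]
 [ 6.940e-01 -1.346e-01  1.100e-02  3.000e-03]]
label f0,f1 [[0.6099 0.1654 0.0509 0.0022]
 [0.5906 0.2281 0.0541 0.0029]]
bar f0,f1 [[0.6404 0.1737 0.0524 0.0017]
 [0.6214 0.2371 0.0538 0.0011]]
base [[ 0.4332 -0.2984  0.01  ]
 [ 0.5968 -0.3868  0.01  ]
 [ 0.3925 -0.3735  0.01  ]]
rest hi [[ 0.5636 -0.4049  0.1179  0.0167]
 [ 0.5458 -0.4316  0.0812  0.0207]]
-28.363579762359983
```

Run:
```python
from fit import *
from scipy.optimize import least_squares
ims={n:cv2.imread(f'pics/{n}0.png') for n in('top','scene')}
U=lambda u,v:(170+u/2.75,150+v/2.75); V=lambda u,v:(365+u/3.5,110+v/3.5)
def W(p,X): return np.array(X)@Ro.from_euler('z',p[2],degrees=True).as_matrix().T/1000+[p[0],p[1],0]
def R(X,d): a=np.radians(30);X=np.array(X,float);return np.c_[d+X[:,0]*np.cos(a)-X[:,2]*np.sin(a),X[:,1],78+X[:,0]*np.sin(a)+X[:,2]*np.cos(a)]
base=[[-95,45,10],[95,45,10],[-95,-45,10]]
hi=[[70,18,0],[70,-18,0]]
def f(q): return np.r_[(proj('top',W(q,base))-[V(250,443),V(352,248),V(340,495)]).ravel(),(proj('top',W(q,R(hi,q[3])))-[V(418,272),V(456,296)]).ravel(),
  (proj('scene',W(q,[[95,-45,10],[95,45,10]]))-[U(20,145),U(65,175)]).ravel(),(proj('scene',W(q,R([hi[1],hi[0]],q[3])))-[U(24,80),U(38,95)]).ravel()]
s=least_squares(f,[.494,-.382,-28,0],x_scale=[.01,.01,5,10],loss='soft_l1');q=s.x;print(q,f(q).round(1))
tiles=[]
for n,(x0,y0,w,h) in(('top',(430,170,75,85)),('scene',(170,155,75,65))):
    im=cv2.resize(ims[n][y0:y0+h,x0:x0+w],None,fx=4,fy=4,interpolation=cv2.INTER_CUBIC)
    for P,c in((W(q,[[-95,45,10],[95,45,10],[95,-45,10],[-95,-45,10]]),(0,255,0)),(W(q,R([[-98,18,0],[70,18,0],[70,-18,0],[-98,-18,0]],q[3])),(0,0,255)),(W(q,R([[-99,28,11],[-63,28,11],[-63,-28,11],[-99,-28,11]],q[3])),(255,0,0))):
        cv2.polylines(im,[np.round((proj(n,P)-[x0,y0]+.5)*4).astype(int)],True,c,1)
    tiles.append(im)
# charger rect
cp=(.6084,.2412,16.4);s_=2.2
ys,xs=np.meshgrid(np.arange(180,-180,-1/s_),np.arange(85,-85,-1/s_));ys,xs=ys,xs
P=W(cp,np.c_[xs.ravel(),ys.ravel(),np.full(xs.size,46)]);m=proj('top',P).astype(np.float32).reshape(xs.shape+(2,))
r=cv2.remap(ims['top'],m[...,0],m[...,1],cv2.INTER_CUBIC)
for x in range(-60,80,20): cv2.putText(r,str(x),(0,int((85-x)*s_)+3),0,.3,(255,255,255),1);cv2.line(r,(18,int((85-x)*s_)),(28,int((85-x)*s_)),(255,255,0),1)
for y in range(-160,180,20): cv2.putText(r,str(y),(int((180-y)*s_)-8,8),0,.3,(255,255,255),1);cv2.line(r,(int((180-y)*s_),10),(int((180-y)*s_),18),(255,255,0),1)
o=np.zeros((r.shape[0]+340,r.shape[1],3),np.uint8);o[:r.shape[0]]=r
o[r.shape[0]:r.shape[0]+tiles[0].shape[0],:300]=tiles[0];o[r.shape[0]:r.shape[0]+260,310:610]=tiles[1]
print(o.shape);cv2.imwrite('pics/o1.png',o[:,:800])
```

```text
[  0.49586302  -0.37994685 -27.98878513   6.8503626 ] [-1.   0.  -0.7 -1.4  0.6  0.6 -0.9 -0.9 -0.2 -1.1 -1.3 -3.6 -1.1 -1.4
 -1.  -2.   0.8 -2.3]
(714, 792, 3)
```

View pics/o1.png

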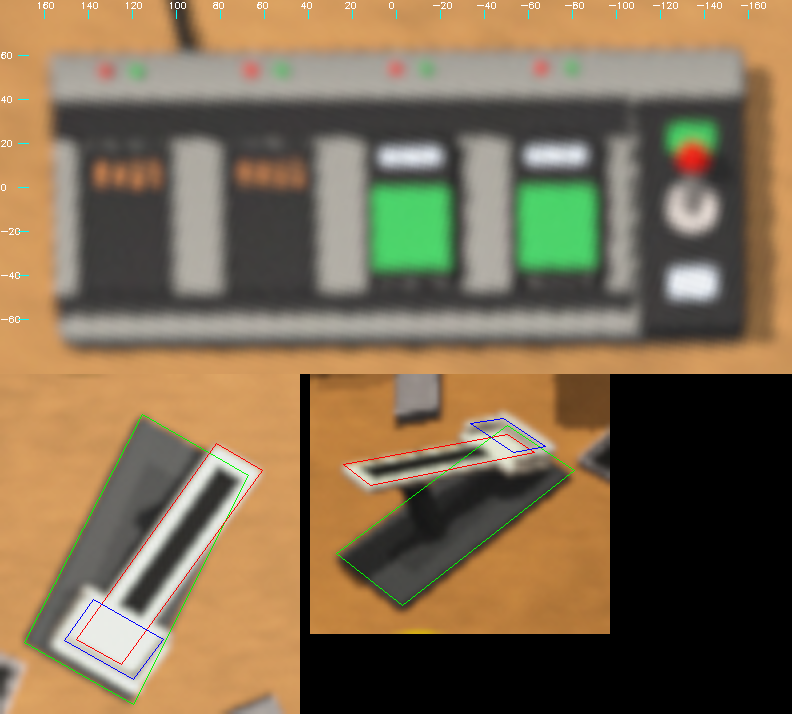

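```bash
cat > plan.py <<'E'
from fit import *
CP=(.6084,.2412,16.4)
def Rz(y): return Ro.from_euler('z',y,degrees=True).as_matrix()
def chg(x,y,z): return Rz(CP[2])@[x/1000,y/1000,0]+[CP[0],CP[1],z/1000]
def Rt(yaw,tilt=0,flip=1):   # obj frame yaw, nose-down tilt; tool jaws along obj y
    Rob=Rz(yaw)@Ro.from_euler('y',tilt,degrees=True).as_matrix()
    z=flip*Rob[:,1];x=-Rob[:,2];return np.c_[x,np.cross(z,x),z],Rob
def tcp(o,yaw,tilt=0,g=0,tip=10,flip=1):
    """o: object origin (m). tip: fingertip height above underside mm"""
    R,Rob=Rt(yaw,tilt,flip);return np.array(o)+Rob@[g/1000,0,(tip+166)/1000],R
def cur():
    o=get_obs();return np.array(o['eef_pos']),Ro.from_euler('xyz',o['ee_rot'],degrees=True).as_matrix()
def seq(p,R,way):
    """way: list of (n,pos,R,name); prints n equal rows each"""
    for n,P,Q,name in way:
        w=np.round(Ro.from_matrix(R.T@Q).as_rotvec(degrees=True)/n,2)
        M=np.zeros((3,3));Rk=R.copy();d=Ro.from_rotvec(w,degrees=True).as_matrix()
        for _ in range(n): M+=Rk;Rk=Rk@d
        s=np.round(np.linalg.solve(M,np.array(P)-p),4)
        p=p+M@s;R=Rk;print(f'{name}: {n} x [{s.tolist()},{w.tolist()}]  at {np.round(p,3)}')
    return p,R
E
python3 - <<'E'
from plan import *
p,R=cur();print(p,R.round(3),'jaw',np.degrees(np.arctan2(R[1,2],R[0,2])))
for f in(1,-1):
    Q,_=Rt(CP[2],0,f)
    print(f,Ro.from_matrix(R.T@Q).as_rotvec(degrees=True))
f=1 if Rt(CP[2],0,1)[0][:,2]@R[:,2]>0 else -1
Q=Rt(CP[2],0,f)[0]
up=p*[1,1,0]+[0,0,.40]
seq(p,R,[(12,chg(45,-134,240+166),Q,'go'),(6,chg(45,-134,62+166),Q,'down'),(8,chg(-6,-134,62+166),Q,'push')])
E
```

```text
[ 0.28300206 -0.61248871  0.40348724] [[-0.001  0.908  0.419]
 [ 0.002  0.419 -0.908]
 [-1.     0.    -0.002]] jaw -65.20129491445327
1 [-1.71601215e+02 -5.55570913e-03 -1.74852796e-01]
-1 [ 8.39869728e+00 -1.16553704e-01  3.70333498e-03]
go: 12 x [[-0.0002, 0.0537, -0.0454],[0.7, -0.01, 0.0]]  at [0.69  0.126 0.406]
down: 6 x [[0.0297, -0.0001, 0.0001],[-0.0, 0.0, 0.0]]  at [0.689 0.125 0.228]
push: 8 x [[0.0, -0.0064, -0.0],[-0.0, 0.0, 0.0]]  at [0.64  0.111 0.228]
```

Emit:
carry_out --targets '[[[0, 0.0322, -0.0272], [0.42, 0, 0], 1], [[0, 0.0322, -0.0272], [0.42, 0, 0], 1], [[0, 0.0322, -0.0272], [0.42, 0, 0], 1], [[0, 0.0322, -0.0272], [0.42, 0, 0], 1], [[0, 0.0322, -0.0272], [0.42, 0, 0], 1], [[0, 0.0322, -0.0272], [0.42, 0, 0], 1], [[0, 0.0322, -0.0272], [0.42, 0, 0], 1], [[0, 0.0322, -0.0272], [0.42, 0, 0], 1], [[0, 0.0322, -0.0272], [0.42, 0, 0], 1], [[0, 0.0322, -0.0272], [0.42, 0, 0], 1]]' --squeeze 30

```text
time: 1.35
eef_pos: [0.474, -0.2356, 0.4043]
ee_rot: [-141.5, 90.0, 149.1]
force: [-0.2, 0.3, -0.7]
finger_gap: 0.0007
```

Emit:
carry_out --targets '[[[0, 0.0322, -0.0272], [0.42, 0, 0], 1], [[0, 0.0322, -0.0272], [0.42, 0, 0], 1], [[0, 0.0322, -0.0272], [0.42, 0, 0], 1], [[0, 0.0322, -0.0272], [0.42, 0, 0], 1], [[0, 0.0322, -0.0272], [0.42, 0, 0], 1], [[0, 0.0322, -0.0272], [0.42, 0, 0], 1], [[0, 0.0322, -0.0272], [0.42, 0, 0], 1], [[0, 0.0322, -0.0272], [0.42, 0, 0], 1], [[0, 0.0322, -0.0272], [0.42, 0, 0], 1], [[0, 0.0322, -0.0272], [0.42, 0, 0], 1]]'

```text
time: 2.6
eef_pos: [0.6919, 0.1251, 0.4039]
ee_rot: [-94.9, 89.9, -168.5]
force: [0.7, -0.2, 0.1]
finger_gap: 0.0005
```

Run:
```python
from plan import *
print(get_obs()['joints'].round(1),get_obs()['finger_gap'])
p,R=cur();print(p);Q=Rt(CP[2],0,-1)[0]
seq(p,R,[(2,chg(45,-134,240+166),Q,'fix'),(6,chg(45,-134,62+166),Q,'down'),(8,chg(-6,-134,62+166),Q,'push')])
```

```text
[ 8.2 18.2 88.1 -0.  73.8 81.8] 0.0004872029888117795
[0.69191209 0.12509072 0.40390606]
fix: 2 x [[-0.001, -0.0012, -0.0005],[-0.01, -0.0, 0.04]]  at [0.689 0.125 0.406]
down: 6 x [[0.0297, 0.0, 0.0],[0.0, -0.0, -0.0]]  at [0.689 0.125 0.228]
push: 8 x [[-0.0, -0.0064, 0.0],[0.0, -0.0, -0.0]]  at [0.64  0.111 0.228]
```

Emit:
carry_out --targets '[[[-0.002, -0.0024, -0.001], [0, 0, 0], 1], [[0.0297, 0, 0], [0, 0, 0], 1], [[0.0297, 0, 0], [0, 0, 0], 1], [[0.0297, 0, 0], [0, 0, 0], 1], [[0.0297, 0, 0], [0, 0, 0], 1], [[0.0297, 0, 0], [0, 0, 0], 1], [[0.0297, 0, 0], [0, 0, 0], 1], [[0, 0, 0], [0, 0, 0], 1]]'

```text
time: 3.6
eef_pos: [0.6866, 0.1229, 0.225]
ee_rot: [-95.8, 89.6, -169.4]
force: [-0.6, 1.0, 0.2]
finger_gap: 0.0004
```

Emit:
carry_out --targets '[[[0, -0.0064, 0], [0, 0, 0], 1], [[0, -0.0064, 0], [0, 0, 0], 1], [[0, -0.0064, 0], [0, 0, 0], 1]]'

```text
time: 3.98
eef_pos: [0.6705, 0.1186, 0.2302]
ee_rot: [81.2, 89.9, 7.6]
force: [-0.0, -0.0, 0.5]
finger_gap: 0.0006
```

Emit:
carry_out --targets '[[[0, -0.0064, 0], [0, 0, 0], 1], [[0, -0.0064, 0], [0, 0, 0], 1], [[0, -0.0064, 0], [0, 0, 0], 1]]'

```text
time: 4.35
eef_pos: [0.6521, 0.1133, 0.2293]
ee_rot: [80.5, 89.9, 6.9]
force: [2.0, 0.2, 1.4]
finger_gap: 0.0005
```

Emit:
carry_out --targets '[[[0, -0.0064, 0], [0, 0, 0], 1], [[0, -0.0064, 0], [0, 0, 0], 1]]'

```text
time: 4.6
eef_pos: [0.641, 0.1101, 0.229]
ee_rot: [87.6, 89.6, 14.0]
force: [14.3, 5.7, -2.1]
finger_gap: 0.0008
```

Emit:
carry_out --targets '[[[0, -0.003, 0], [0, 0, 0], 1], [[0, 0, 0], [0, 0, 0], 1]]'

```text
time: 4.85
eef_pos: [0.6397, 0.1096, 0.2303]
ee_rot: [86.4, 89.4, 12.7]
force: [12.3, 4.3, -1.2]
finger_gap: 0.0006
```

Emit:
carry_out --targets '[[[0, 0.02, 0], [0, 0, 0], 1], [[-0.04, 0, 0], [0, 0, 0], 1], [[-0.06, 0, 0], [0, 0, 0], 1], [[-0.03, 0.06, 0], [0, 0, 0], 1], [[0, 0.06, 0], [0, 0, 0], 1], [[0, 0.06, 0], [0, 0, 0], -0.09]]'

```text
time: 5.6
eef_pos: [0.8252, 0.1642, 0.356]
ee_rot: [-92.4, 89.8, -166.0]
force: [-0.0, 0.2, -0.2]
finger_gap: 0.0082
```

Run:
```python
from plan import *
a=get_image('top');b=get_image('scene');cv2.imwrite('pics/top1.png',a);cv2.imwrite('pics/scene1.png',b)
for n,im in(('top',a),('scene',b)):
    q=proj(n,[chg(-10+34*np.sin(s),-134,47+34*np.cos(s)) for s in(-.5,.5)]+[chg(34*np.sin(s),-134,47+34*np.cos(s)) for s in(-.5,.5)])
    hs=cv2.cvtColor(im,cv2.COLOR_BGR2HSV);x,y=q.mean(0).astype(int);s=hs[y-15:y+15,x-15:x+15]
    m=((s[...,0]<6)|(s[...,0]>174))&(s[...,1]>150)&(s[...,2]>100);v=np.argwhere(m)
    print(n,q.round(1).tolist(),'red',(v.mean(0)[::-1]+[x-15,y-15]).round(1),len(v))
o=np.hstack([cv2.resize(a[130:200,260:320],None,fx=5,fy=5,interpolation=2),cv2.resize(b[210:280,320:380],None,fx=5,fy=5,interpolation=2)]);cv2.imwrite('pics/sw.png',o)
```

```text
top [[295.8, 162.4], [292.8, 151.0], [294.9, 158.9], [291.9, 147.6]] red [nan nan] 0
scene [[340.2, 226.8], [341.6, 236.2], [340.6, 229.7], [342.0, 239.1]] red [nan nan] 0<stdin>:7: RuntimeWarning: Mean of empty slice.
  ret = um.true_divide(
```

View pics/sw.png

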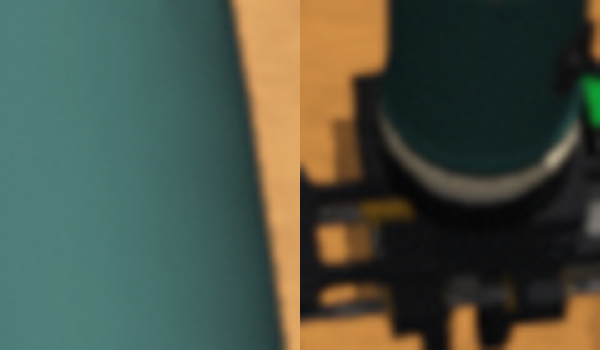

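Emit:
carry_out --targets '[[[0, 0, 0.06], [0, 0, 0], -0.09], [[0, 0, 0.06], [0, 0, 0], -0.09], [[0, -0.03, 0.05], [0, 0, 0], -0.09], [[0, -0.03, 0.05], [0, 0, 0], -0.09], [[0, -0.03, 0.05], [0, 0, 0], -0.09], [[0, -0.03, 0.05], [0, 0, 0], -0.09], [[0, 0, 0], [0, 0, 0], -0.09]]'

```text
time: 6.58
eef_pos: [0.7969, -0.1819, 0.3549]
ee_rot: [-101.6, 89.7, -175.5]
force: [0.2, 0.6, 0.2]
finger_gap: 0.048
```

Run:
```python
from plan import *
a=get_image('top');b=get_image('scene');cv2.imwrite('pics/top1.png',a);cv2.imwrite('pics/scene1.png',b)
for n,im in(('top',a),('scene',b)):
    q=proj(n,[chg(-10+34*np.sin(s),-134,47+34*np.cos(s)) for s in(-.5,.5)])
    hs=cv2.cvtColor(im,cv2.COLOR_BGR2HSV);x,y=q.mean(0).astype(int);s=hs[y-15:y+15,x-15:x+15]
    m=((s[...,0]<6)|(s[...,0]>174))&(s[...,1]>150)&(s[...,2]>100);v=np.argwhere(m)
    print(n,q.round(1).tolist(),'red',(v.mean(0)[::-1]+[x-15,y-15]).round(1),len(v))
p,R=cur();print(p)
for yy in(-74,-8):
    o=chg(-10.5,yy,34);P,Q=tcp(o,CP[2],0,0,14.5 if yy<-50 else 10,-1)
    print(o);seq(p,R,[(8,P*[1,1,0]+[0,0,.32],Q,'over'),(4,P,Q,'down')])
```

```text
top [[295.8, 162.4], [292.8, 151.0]] red [296.2 162.9] 22
scene [[340.2, 226.8], [341.6, 236.2]] red [340.1 227. ] 20
[ 0.7984992  -0.17750165  0.35522531]
[0.61922047 0.16724618 0.034     ]
over: 8 x [[0.0045, -0.0094, -0.0476],[-0.01, -0.02, 0.02]]  at [0.619 0.167 0.32 ]
down: 4 x [[0.0263, 0.0, -0.0001],[-0.01, 0.01, 0.0]]  at [0.619 0.167 0.215]
[0.60058593 0.2305609  0.034     ]
over: 8 x [[0.0045, -0.0094, -0.0559],[-0.01, -0.02, 0.02]]  at [0.601 0.231 0.32 ]
down: 4 x [[0.0275, 0.0, -0.0],[-0.01, 0.01, 0.0]]  at [0.601 0.231 0.21 ]
```

Emit:
carry_out --targets '[[[0, -0.0094, -0.0476], [0, 0, 0], -0.09], [[0, -0.0094, -0.0476], [0, 0, 0], -0.09], [[0, -0.0094, -0.0476], [0, 0, 0], -0.09], [[0, -0.0094, -0.0476], [0, 0, 0], -0.09], [[0, -0.0094, -0.0476], [0, 0, 0], -0.09], [[0, -0.0094, -0.0476], [0, 0, 0], -0.09], [[0, -0.0094, -0.0476], [0, 0, 0], -0.09], [[0.036, -0.0094, -0.0476], [0, 0, 0], -0.09], [[0.06, 0, 0], [0, 0, 0], -0.09], [[0, 0, 0], [0, 0, 0], -0.09]]'

```text
time: 7.92
eef_pos: [0.616, 0.1689, 0.2545]
ee_rot: [-94.2, 89.2, -167.6]
force: [0.1, -1.2, 0.6]
finger_gap: 0.0479
```

Emit:
carry_out --targets '[[[0, 0, 0], [0, 0, 0], -0.09], [[0, 0, 0], [0, 0, 0], -0.09]]'

```text
time: 8.18
eef_pos: [0.6219, 0.1675, 0.2636]
ee_rot: [87.1, 89.7, 13.4]
force: [0.2, 0.2, -0.2]
finger_gap: 0.0477
```

Run:
```python
from plan import *
for _ in range(2): p,R=cur();print(p)
o=chg(-10.5,-74,34);P,Q=tcp(o,CP[2],0,0,14.5,-1)
seq(p,R,[(2,P+[0,0,.03],Q,'fix'),(1,P,Q,'down')])
```

```text
[0.62192693 0.16746863 0.26361238]
[0.62192693 0.16746863 0.26361238]
fix: 2 x [[0.0096, -0.0014, -0.0003],[-0.01, 0.01, -0.14]]  at [0.619 0.167 0.244]
down: 1 x [[0.0299, 0.0001, 0.0001],[-0.01, -0.01, 0.0]]  at [0.619 0.167 0.215]
```

Emit:
carry_out --targets '[[[0, 0, 0], [0, 0, 0], -0.09], [[0.0192, -0.0028, -0.0006], [0, 0, 0], -0.09], [[0.015, 0, 0], [0, 0, 0], -0.09], [[0.0149, 0, 0], [0, 0, 0], -0.09], [[0, 0, 0], [0, 0, 0], -0.09], [[0, 0, 0], [0, 0, 0], -0.09], [[0, 0, 0], [0, 0, 0], -0.09], [[0, 0, 0], [0, 0, 0], -0.09]]'

```text
time: 9.18
eef_pos: [0.6176, 0.1671, 0.2114]
ee_rot: [76.6, 90.0, 3.0]
force: [-0.0, 0.3, -0.0]
finger_gap: 0.048
```

Emit:
carry_out --targets '[[[0, 0, 0], [0, 0, 0], 0.3], [[0, 0, 0], [0, 0, 0], 0.3], [[0, 0, 0], [0, 0, 0], 0.3], [[0, 0, 0], [0, 0, 0], 0.3]]' --squeeze 35

```text
time: 9.68
eef_pos: [0.6176, 0.1671, 0.2115]
ee_rot: [73.9, 90.0, 0.3]
force: [-1.0, -1.1, 1.6]
finger_gap: 0.0398
```

```bash
cat >> plan.py <<'E'
def swing(p,R,t,g,tip,steps):
    """pivot about toe tip of pack held at flat pose; steps: (n,tilt,dx_mm,dz_mm of toe tip rel. start, along pack x)"""
    Rob=np.c_[-np.cross(R[:,2],R[:,0])*0+0,R[:,2],R[:,0]] if 0 else None
    s=-1 if R[:,1]@Rz(CP[2])[:,0]>0 else 1
    X=-s*R[:,1]; X=X/np.linalg.norm(X)
    ob=np.c_[X,np.cross(-R[:,0],X),-R[:,0]]
    toe=p+ob@[(42-g)/1000,0,-(tip+166)/1000]
    # (frame ob may be already tilted by t)
    ob0=ob@Ro.from_euler('y',-t,degrees=True).as_matrix();K=ob0.T@ob@ob.T@R
    w=[]
    for n,tl,dx,dz in steps:
        o=ob0@Ro.from_euler('y',tl,degrees=True).as_matrix()
        P=toe+ob0@[dx/1000,0,dz/1000]+o@[(g-42)/1000,0,(tip+166)/1000]
        w.append((n,P,o@(ob.T@R),f'tilt{tl} dx{dx} dz{dz}'))
    return seq(p,R,w)
E
python3 - <<'E'
from plan import *
p,R=cur();print(p,get_obs()['force'],R.round(3).tolist(), chg(-10.5,-74,34+180.5))
swing(p,R,0,0,14.5,[(5,20,-2,1),(4,20,-18,2),(4,20,-18,70),(4,0,-18,110)])
E
```

```text
[0.6176357  0.16714104 0.21152096] [-1.01044643 -1.06249168  1.56356893] [[0.0, 0.959, 0.282], [0.0, 0.282, -0.959], [-1.0, 0.0, 0.0]] [0.61922047 0.16724618 0.2145    ]
tilt20 dx-2 dz1: 5 x [[-0.0026, 0.0123, -0.0],[0.0, 0.0, -4.0]]  at [0.678 0.185 0.216]
tilt20 dx-18 dz2: 4 x [[0.0011, -0.0039, -0.0],[0.0, 0.0, -0.0]]  at [0.662 0.18  0.217]
tilt20 dx-18 dz70: 4 x [[-0.016, -0.0058, 0.0],[0.0, 0.0, -0.0]]  at [0.662 0.18  0.285]
tilt0 dx-18 dz110: 4 x [[-0.0054, -0.0178, -0.0],[-0.0, -0.0, 5.0]]  at [0.6   0.162 0.321]
```

Emit:
carry_out --targets '[[[-0.0026, 0.0123, 0], [0, 0, -4], 0.3], [[-0.0026, 0.0123, 0], [0, 0, -4], 0.3], [[-0.0026, 0.0123, 0], [0, 0, -4], 0.3], [[-0.0026, 0.0123, 0], [0, 0, -4], 0.3], [[-0.0026, 0.0123, 0], [0, 0, -4], 0.3], [[0, 0, 0], [0, 0, 0], 0.3]]'

```text
time: 10.42
eef_pos: [0.6776, 0.1849, 0.2155]
ee_rot: [-90.0, 69.8, -163.6]
force: [-3.0, -0.5, 4.6]
finger_gap: 0.0397
```

Emit:
carry_out --targets '[[[0.0011, -0.0039, 0], [0, 0, 0], 0.3], [[0.0011, -0.0039, 0], [0, 0, 0], 0.3], [[0.0011, -0.0039, 0], [0, 0, 0], 0.3], [[0.0011, -0.0039, 0], [0, 0, 0], 0.3], [[-0.016, -0.0058, 0], [0, 0, 0], 0.3], [[-0.016, -0.0058, 0], [0, 0, 0], 0.3], [[-0.016, -0.0058, 0], [0, 0, 0], 0.3], [[-0.016, -0.0058, 0], [0, 0, 0], 0.3]]'

```text
time: 11.42
eef_pos: [0.6623, 0.1803, 0.287]
ee_rot: [-90.0, 70.1, -163.6]
force: [0.1, -0.3, -1.8]
finger_gap: 0.0395
```

Emit:
carry_out --targets '[[[-0.0054, -0.0178, 0], [0, 0, 5], 0.3], [[-0.0054, -0.0178, 0], [0, 0, 5], 0.3], [[-0.0054, -0.0178, 0], [0, 0, 5], 0.3], [[-0.0054, -0.0178, 0], [0, 0, 5], 0.3], [[0, 0, 0], [0, 0, 0], 0.3], [[0, 0, 0], [0, 0, 0], 0.3], [[0, 0, 0], [0, 0, 0], 0.3]]'

```text
time: 12.3
eef_pos: [0.6008, 0.1622, 0.321]
ee_rot: [-91.6, 89.9, -165.2]
force: [-0.7, 0.2, -3.4]
finger_gap: 0.0397
```

Run:
```python
from plan import *
a=get_image('top');b=get_image('scene');cv2.imwrite('pics/top2.png',a);cv2.imwrite('pics/scene2.png',b)
p,R=cur();print(p,R.round(3).tolist(),get_obs()['joints'].round(1))
TR=(.4028,-.2022,-22.5)
for f in(1,-1):
  for yy in(38,-38):
    o=Rz(TR[2])@[-.005,yy/1000,0]+[TR[0],TR[1],.003]
    P,Q=tcp(o,TR[2],0,0,11.5,f);print(f,yy);seq(p,R,[(10,P*[1,1,0]+[0,0,.33],Q,'over'),(5,P,Q,'down')])
crop('','scene',280,140,140,105,5.6,'pics/h1.png')
```

```text
[0.60068313 0.16216579 0.32065799] [[-0.001, 0.959, 0.282], [-0.0, 0.282, -0.959], [-1.0, -0.001, -0.0]] [ 12.8  13.2 103.5  -0.   63.4  86.4]
1 38
over: 10 x [[-0.0009, -0.0463, -0.0166],[-14.11, -0.01, 0.0]]  at [ 0.413 -0.165  0.33 ]
down: 5 x [[0.0299, 0.0, 0.0],[-0.0, -0.0, 0.0]]  at [ 0.413 -0.165  0.181]
1 -38
over: 10 x [[-0.0009, -0.0559, -0.0187],[-14.11, -0.01, 0.0]]  at [ 0.384 -0.235  0.33 ]
down: 5 x [[0.0299, 0.0001, -0.0001],[-0.0, -0.0, 0.0]]  at [ 0.383 -0.235  0.181]
-1 38
over: 10 x [[-0.0009, -0.0185, 0.0337],[3.89, 0.0, 0.01]]  at [ 0.413 -0.165  0.33 ]
down: 5 x [[0.0299, -0.0, 0.0001],[-0.0, 0.0, -0.01]]  at [ 0.413 -0.165  0.18 ]
-1 -38
over: 10 x [[-0.0009, -0.0213, 0.0409],[3.89, 0.0, 0.01]]  at [ 0.384 -0.235  0.33 ]
down: 5 x [[0.0299, -0.0, 0.0001],[-0.0, 0.0, -0.01]]  at [ 0.384 -0.235  0.18 ]
```

View pics/h1.png

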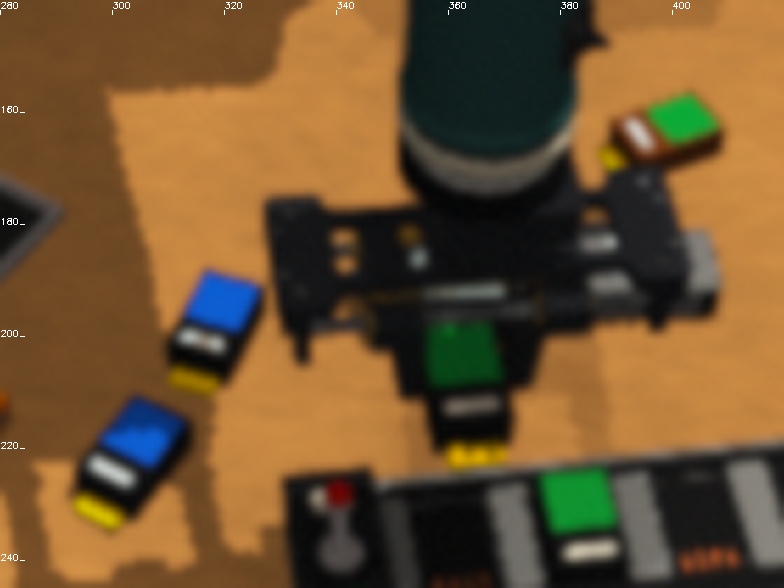

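Emit:
carry_out --targets '[[[-0.0009, -0.0213, 0.0409], [3.89, 0, 0], 0.3], [[-0.0009, -0.0213, 0.0409], [3.89, 0, 0], 0.3], [[-0.0009, -0.0213, 0.0409], [3.89, 0, 0], 0.3], [[-0.0009, -0.0213, 0.0409], [3.89, 0, 0], 0.3], [[-0.0009, -0.0213, 0.0409], [3.89, 0, 0], 0.3], [[-0.0009, -0.0213, 0.0409], [3.89, 0, 0], 0.3], [[-0.0009, -0.0213, 0.0409], [3.89, 0, 0], 0.3], [[-0.0009, -0.0213, 0.0409], [3.89, 0, 0], 0.3], [[-0.0009, -0.0213, 0.0409], [3.89, 0, 0], 0.3], [[-0.0009, -0.0213, 0.0409], [3.89, 0, 0], 0.3]]'

```text
time: 13.7
eef_pos: [0.3827, -0.2363, 0.3304]
ee_rot: [35.5, 90.0, -77.1]
force: [-0.4, 0.2, -2.5]
finger_gap: 0.0392
```

Emit:
carry_out --targets '[[[0.0299, 0, 0], [0, 0, 0], 0.3], [[0.0299, 0, 0], [0, 0, 0], 0.3], [[0.0299, 0, 0], [0, 0, 0], 0.3], [[0, 0, 0], [0, 0, 0], 0.3], [[0, 0, 0], [0, 0, 0], 0.3], [[0, 0, 0], [0, 0, 0], 0.3]]'

```text
time: 14.45
eef_pos: [0.3843, -0.2356, 0.2421]
ee_rot: [78.5, 89.8, -34.0]
force: [0.3, -0.5, -1.3]
finger_gap: 0.0396
```

```bash
cat >> plan.py <<'E'
TR=(.4028,-.2022,-22.5)
def tray(yy,tip): return tcp(Rz(TR[2])@[-.005,yy/1000,0]+[TR[0],TR[1],.003],TR[2],0,0,tip,-1)
E
python3 - <<'E'
from plan import *
p,R=cur();print(p,get_obs()['finger_gap'],get_obs()['joints'].round(1))
P,Q=tray(-38,11.5)
seq(p,R,[(2,P+[0,0,.02],Q,'fix'),(2,P,Q,'down')])
E
```

```text
[ 0.38431295 -0.2356418   0.24213269] 0.0395640372675116 [-34.7   0.3 127.4   0.   52.1  77.8]
fix: 2 x [[0.0208, -0.0004, 0.0],[0.0, 0.02, -0.08]]  at [ 0.384 -0.235  0.201]
down: 2 x [[0.01, -0.0, 0.0],[0.0, -0.0, -0.0]]  at [ 0.384 -0.235  0.181]
```

Emit:
carry_out --targets '[[[0.0208, 0, 0], [0, 0, 0], 0.3], [[0.0208, 0, 0], [0, 0, 0], 0.3], [[0.01, 0, 0], [0, 0, 0], 0.3], [[0.009, 0, 0], [0, 0, 0], 0.3], [[0, 0, 0], [0, 0, 0], 0.3], [[0, 0, 0], [0, 0, 0], 0.3], [[0, 0, 0], [0, 0, 0], 0.3]]'

```text
time: 15.32
eef_pos: [0.3835, -0.2352, 0.1802]
ee_rot: [77.4, 90.0, -35.1]
force: [-0.1, -0.3, -2.7]
finger_gap: 0.0399
```

Emit:
carry_out --targets '[[[0, 0, 0], [0, 0, 0], -0.09], [[0, 0, 0], [0, 0, 0], -0.09], [[0, 0, 0], [0, 0, 0], -0.09], [[-0.03, 0, 0], [0, 0, 0], -0.09], [[-0.04, 0, 0], [0, 0, 0], -0.09], [[-0.04, 0, 0], [0, 0, 0], -0.09], [[-0.03, 0, 0], [0, 0, 0], -0.09], [[0, 0, 0], [0, 0, 0], -0.09]]'

```text
time: 16.32
eef_pos: [0.3845, -0.2359, 0.3228]
ee_rot: [77.8, 89.6, -34.7]
force: [0.2, 0.5, 0.4]
finger_gap: 0.0481
```

Run:
```python
from plan import *
p,R=cur();print(p)
P,Q=tcp(chg(-10.5,-8,34),CP[2],0,0,11,-1)
seq(p,R,[(10,P*[1,1,0]+[0,0,.33],Q,'over'),(3,P+[0,0,.03],Q,'down')])
```

```text
[ 0.38447173 -0.23585157  0.32281893]
over: 10 x [[-0.0007, 0.0178, -0.0493],[-3.89, 0.02, -0.03]]  at [0.601 0.231 0.33 ]
down: 3 x [[0.0296, -0.0, 0.0001],[-0.0, 0.0, -0.01]]  at [0.601 0.231 0.241]
```

Emit:
carry_out --targets '[[[-0.0007, 0.0178, -0.0493], [-3.89, 0, 0], -0.09], [[-0.0007, 0.0178, -0.0493], [-3.89, 0, 0], -0.09], [[-0.0007, 0.0178, -0.0493], [-3.89, 0, 0], -0.09], [[-0.0007, 0.0178, -0.0493], [-3.89, 0, 0], -0.09], [[-0.0007, 0.0178, -0.0493], [-3.89, 0, 0], -0.09], [[-0.0007, 0.0178, -0.0493], [-3.89, 0, 0], -0.09], [[-0.0007, 0.0178, -0.0493], [-3.89, 0, 0], -0.09], [[-0.0007, 0.0178, -0.0493], [-3.89, 0, 0], -0.09], [[-0.0007, 0.0178, -0.0493], [-3.89, 0, 0], -0.09], [[-0.0007, 0.0178, -0.0493], [-3.89, 0, 0], -0.09]]'

```text
time: 17.58
eef_pos: [0.5993, 0.233, 0.3245]
ee_rot: [-84.5, 89.8, -157.9]
force: [1.5, 0.1, 0.8]
finger_gap: 0.048
```

Emit:
carry_out --targets '[[[0.0296, 0, 0], [0, 0, 0], -0.09], [[0.0296, 0, 0], [0, 0, 0], -0.09], [[0.0296, 0, 0], [0, 0, 0], -0.09], [[0, 0, 0], [0, 0, 0], -0.09], [[0, 0, 0], [0, 0, 0], -0.09], [[0, 0, 0], [0, 0, 0], -0.09], [[0, 0, 0], [0, 0, 0], -0.09]]'

```text
time: 18.45
eef_pos: [0.6001, 0.2316, 0.2397]
ee_rot: [93.0, 89.9, 19.4]
force: [1.4, 0.3, 0.9]
finger_gap: 0.0478
```

Run:
```python
from plan import *
p,R=cur();print(p)
P,Q=tcp(chg(-10.5,-8,34),CP[2],0,0,11,-1)
seq(p,R,[(1,P+[0,0,.02],Q,'fix'),(1,P,Q,'down')])
```

```text
[0.60012612 0.23162349 0.23965938]
fix: 1 x [[0.0087, 0.0001, 0.0012],[-0.01, -0.01, -0.14]]  at [0.601 0.231 0.231]
down: 1 x [[0.02, 0.0, -0.0001],[0.0, 0.0, -0.0]]  at [0.601 0.231 0.211]
```

Emit:
carry_out --targets '[[[0.0087, 0, 0.0012], [0, 0, 0], -0.09], [[0.02, 0, 0], [0, 0, 0], -0.09], [[0, 0, 0], [0, 0, 0], -0.09], [[0, 0, 0], [0, 0, 0], -0.09], [[0, 0, 0], [0, 0, 0], -0.09], [[0, 0, 0], [0, 0, 0], 0.3], [[0, 0, 0], [0, 0, 0], 0.3], [[0, 0, 0], [0, 0, 0], 0.3], [[0, 0, 0], [0, 0, 0], 0.3]]'

```text
time: 19.58
eef_pos: [0.5997, 0.2303, 0.2093]
ee_rot: [-89.4, 90.0, -163.0]
force: [0.5, -0.0, -2.2]
finger_gap: 0.0398
```

Emit:
carry_out --targets '[[[-0.0026, 0.0123, 0], [0, 0, -4], 0.3], [[-0.0026, 0.0123, 0], [0, 0, -4], 0.3], [[-0.0026, 0.0123, 0], [0, 0, -4], 0.3], [[-0.0026, 0.0123, 0], [0, 0, -4], 0.3], [[-0.0026, 0.0123, 0], [0, 0, -4], 0.3], [[0, 0, 0], [0, 0, 0], 0.3]]'

```text
time: 20.32
eef_pos: [0.6594, 0.2478, 0.2133]
ee_rot: [-90.0, 69.7, -163.6]
force: [-4.8, -1.7, 3.6]
finger_gap: 0.0398
```

Emit:
carry_out --targets '[[[0.0011, -0.0039, 0], [0, 0, 0], 0.3], [[0.0011, -0.0039, 0], [0, 0, 0], 0.3], [[0.0011, -0.0039, 0], [0, 0, 0], 0.3], [[0.0011, -0.0039, 0], [0, 0, 0], 0.3], [[-0.016, -0.0058, 0], [0, 0, 0], 0.3], [[-0.016, -0.0058, 0], [0, 0, 0], 0.3], [[-0.016, -0.0058, 0], [0, 0, 0], 0.3], [[-0.016, -0.0058, 0], [0, 0, 0], 0.3]]'

```text
time: 21.32
eef_pos: [0.6446, 0.2435, 0.2851]
ee_rot: [-90.0, 70.1, -163.6]
force: [-0.4, -0.3, -3.5]
finger_gap: 0.0396
```

Emit:
carry_out --targets '[[[-0.0054, -0.0178, 0], [0, 0, 5], 0.3], [[-0.0054, -0.0178, 0], [0, 0, 5], 0.3], [[-0.0054, -0.0178, 0], [0, 0, 5], 0.3], [[-0.0054, -0.0178, 0], [0, 0, 5], 0.3], [[0, 0, 0], [0, 0, 0], 0.3], [[0, 0, 0], [0, 0, 0], 0.3], [[0, 0, 0], [0, 0, 0], 0.3]]'

```text
time: 22.2
eef_pos: [0.5831, 0.2254, 0.3191]
ee_rot: [-90.0, 89.9, -163.6]
force: [-0.1, -0.4, -1.8]
finger_gap: 0.0399
```

Run:
```python
from plan import *
p,R=cur();print(p)
P,Q=tray(38,11)
seq(p,R,[(10,P*[1,1,0]+[0,0,.33],Q,'over'),(3,P+[0,0,.04],Q,'down')])
```

```text
[0.5831124  0.22535061 0.31905702]
over: 10 x [[-0.0011, -0.0166, 0.0401],[3.89, 0.0, 0.01]]  at [ 0.413 -0.165  0.33 ]
down: 3 x [[0.0367, 0.0001, 0.0001],[-0.0, 0.0, -0.01]]  at [ 0.413 -0.165  0.22 ]
```

Emit:
carry_out --targets '[[[-0.0011, -0.0166, 0.0401], [3.89, 0, 0], 0.3], [[-0.0011, -0.0166, 0.0401], [3.89, 0, 0], 0.3], [[-0.0011, -0.0166, 0.0401], [3.89, 0, 0], 0.3], [[-0.0011, -0.0166, 0.0401], [3.89, 0, 0], 0.3], [[-0.0011, -0.0166, 0.0401], [3.89, 0, 0], 0.3], [[-0.0011, -0.0166, 0.0401], [3.89, 0, 0], 0.3], [[-0.0011, -0.0166, 0.0401], [3.89, 0, 0], 0.3], [[-0.0011, -0.0166, 0.0401], [3.89, 0, 0], 0.3], [[-0.0011, -0.0166, 0.0401], [3.89, 0, 0], 0.3], [[-0.0011, -0.0166, 0.0401], [3.89, 0, 0], 0.3]]'

```text
time: 23.45
eef_pos: [0.4117, -0.1664, 0.3304]
ee_rot: [-82.1, 90.0, 165.3]
force: [1.1, -0.3, -2.0]
finger_gap: 0.0398
```

Emit:
carry_out --targets '[[[0.0367, 0, 0], [0, 0, 0], 0.3], [[0.0367, 0, 0], [0, 0, 0], 0.3], [[0.0367, 0, 0], [0, 0, 0], 0.3], [[0, 0, 0], [0, 0, 0], 0.3], [[0, 0, 0], [0, 0, 0], 0.3], [[0, 0, 0], [0, 0, 0], 0.3]]'

```text
time: 24.2
eef_pos: [0.4132, -0.1655, 0.2221]
ee_rot: [87.4, 89.8, -25.1]
force: [-0.2, -0.2, -1.4]
finger_gap: 0.0393
```

Run:
```python
from plan import *
p,R=cur();print(p,get_obs()['finger_gap'])
P,Q=tray(38,10)
seq(p,R,[(2,P+[0,0,.015],Q,'fix'),(2,P,Q,'down')])
```

```text
[ 0.41323436 -0.16552706  0.22209651] 0.03925976878018364
fix: 2 x [[0.014, -0.0003, -0.0001],[0.0, 0.0, -0.1]]  at [ 0.413 -0.165  0.194]
down: 2 x [[0.0075, -0.0, 0.0],[0.0, 0.0, 0.0]]  at [ 0.413 -0.165  0.179]
```

Emit:
carry_out --targets '[[[0.014, 0, 0], [0, 0, 0], 0.3], [[0.014, 0, 0], [0, 0, 0], 0.3], [[0.0075, 0, 0], [0, 0, 0], 0.3], [[0.0075, 0, 0], [0, 0, 0], 0.3], [[0, 0, 0], [0, 0, 0], 0.3], [[0, 0, 0], [0, 0, 0], 0.3], [[0, 0, 0], [0, 0, 0], 0.3]]'

```text
time: 25.08
eef_pos: [0.4121, -0.165, 0.1774]
ee_rot: [98.8, 90.0, -13.7]
force: [-1.3, 0.2, 2.0]
finger_gap: 0.0399
```

Emit:
carry_out --targets '[[[0, 0, 0], [0, 0, 0], -0.09], [[0, 0, 0], [0, 0, 0], -0.09], [[0, 0, 0], [0, 0, 0], -0.09], [[-0.03, 0, 0], [0, 0, 0], -0.09], [[-0.04, 0, 0], [0, 0, 0], -0.09], [[-0.05, 0, 0], [0, 0, 0], -0.09], [[-0.05, 0, 0], [0, 0, 0], -0.09], [[-0.05, 0, 0], [0, 0, 0], -0.09]]'

```text
time: 26.08
eef_pos: [0.4116, -0.1648, 0.3988]
ee_rot: [78.2, 90.0, -34.3]
force: [1.6, -0.4, -0.2]
finger_gap: 0.0482
```

Emit:
carry_out --targets '[[[0, 0.01, 0.047], [0, 0, 0], -0.09], [[0, 0.01, 0.047], [0, 0, 0], -0.09], [[0, 0.01, 0.047], [0, 0, 0], -0.09], [[0, 0.01, 0.047], [0, 0, 0], -0.09], [[0, 0.01, 0.047], [0, 0, 0], -0.09], [[0, 0.01, 0.047], [0, 0, 0], -0.09], [[0, 0.01, 0.047], [0, 0, 0], -0.09], [[0, 0, 0], [0, 0, 0], -0.09], [[0, 0, 0], [0, 0, 0], -0.09]]'

```text
time: 27.2
eef_pos: [0.3506, -0.4954, 0.3966]
ee_rot: [-139.3, 89.9, 108.2]
force: [0.4, 0.0, -0.1]
finger_gap: 0.0481
```

```bash
cat > look.py <<'E'
from plan import *
import sys
k=sys.argv[1]
ims={n:get_image(n) for n in('top','scene')}
for n in ims: cv2.imwrite(f'pics/{n}_{k}.png',ims[n])
hs=cv2.cvtColor(ims['top'],cv2.COLOR_BGR2HSV)
for nm,lo,hi in(('blue',100,125),('green',50,80)):
    m=((hs[...,0]>=lo)&(hs[...,0]<=hi)&(hs[...,1]>140)&(hs[...,2]>70)).astype(np.uint8)
    c,l,st,ce=cv2.connectedComponentsWithStats(m)
    for i in range(1,c):
        if 60<st[i,4]<400 and 170<ce[i][0]<480 and 60<ce[i][1]<320:
            r=cv2.minAreaRect(np.argwhere(l==i)[:,::-1].astype(np.float32))
            print(nm,ce[i].round(1),st[i,4],'z.024:',at('top',[ce[i]],.024)[0][:2].round(4),'z.058:',at('top',[ce[i]],.058)[0][:2].round(4))
for nm,c,y in(('A',(.6716,-.1301),-8.5),('B',(.573,-.0192),-20.5),('C',(.4707,.0078),-10.6)):
    p,f,m=fit(PACK,[c[0],c[1],y],ims,('top',));print(nm,p.round(4),round(f,1),m)
print(cur()[0],get_obs()['time'])
E
python3 look.py 3; python3 -c "
from h import *
crop('pics/top_3.png','',180,90,266,190,3,'pics/v3.png')"
```

```text
blue [378.3 155.8] 166 z.024: [ 0.6589 -0.1271] z.058: [ 0.6508 -0.1216]
blue [338.5 188.4] 163 z.024: [ 0.5613 -0.0152] z.058: [ 0.5562 -0.013 ]
blue [328.8 224.1] 165 z.024: [0.46   0.0098] z.058: [0.458  0.0112]
green [272.4 105.6] 75 z.024: [0.7986 0.1816] z.058: [0.7863 0.1778]
green [376.7 190.1] 86 z.024: [ 0.5596 -0.1233] z.058: [ 0.5546 -0.1179]
green [390. 246.] 168 z.024: [ 0.4035 -0.1623] z.058: [ 0.4032 -0.1557]
green [415.  256.4] 169 z.024: [ 0.3761 -0.2329] z.058: [ 0.3766 -0.2242]
green [233.  294.3] 100 z.024: [0.2595 0.2679] z.058: [0.2636 0.2615]
A [ 0.6718 -0.1299 -9.1258] 36.3 [np.float64(340.0)]
B [ 5.72700e-01 -1.92000e-02 -2.11757e+01] 29.5 [np.float64(355.0)]
C [ 4.70900e-01  7.90000e-03 -1.05023e+01] 30.9 [np.float64(367.0)]
[ 0.35093042 -0.49467179  0.39701954] 27.3
```

View pics/v3.png

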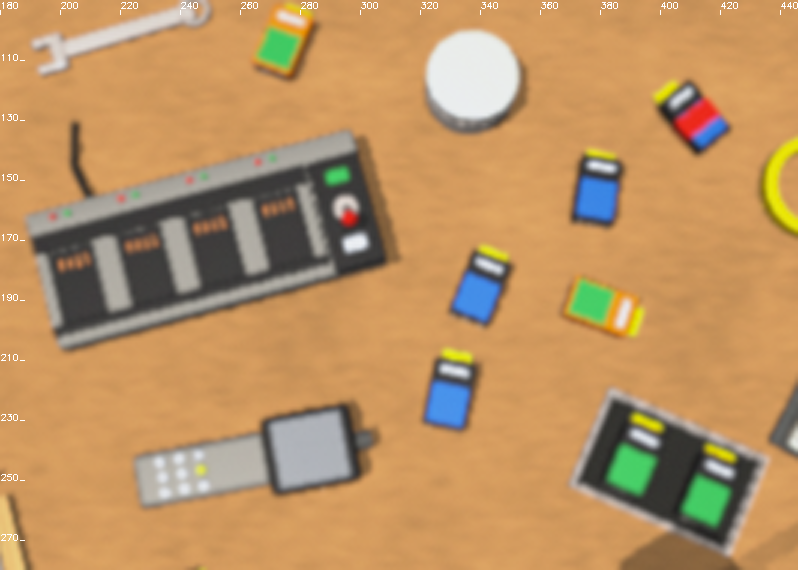

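```bash
cat >> plan.py <<'E'
def spent(lab,yaw,z=.177):
    P=np.r_[np.array(lab)+.0083*Rz(yaw)[:2,0],z];return P,Rt(yaw,0,-1)[1-1]
def hook(p,R,by,off):
    """off: TCP height above pack underside (m)"""
    def w(tl,dx,dz):
        Rob=Rz(CP[2])@Ro.from_euler('y',tl,degrees=True).as_matrix()
        toe=chg(-11.7+42+dx,by,34+dz);return toe+Rob@[-.042,0,off],Rt(CP[2],tl,-1)[0]
    H=lambda n,tl,dx,dz:(n,*w(tl,dx,dz),f'tilt{tl} dx{dx} dz{dz}')
    return H
E
python3 - <<'E'
from plan import *
p,R=cur();P,Q=spent((.460,.0098),-10.6)
seq(p,R,[(12,P*[1,1,0]+[0,0,.33],Q,'over'),(3,P+[0,0,.04],Q,'down')])
E
```

```text
over: 12 x [[0.0056, -0.0029, -0.043],[-0.99, -0.0, 0.0]]  at [0.468 0.008 0.33 ]
down: 3 x [[0.0377, -0.0001, -0.0],[0.01, -0.02, 0.01]]  at [0.468 0.008 0.217]
```

Emit:
carry_out --targets '[[[0.0056, -0.0029, -0.043], [-0.99, 0, 0], -0.36], [[0.0056, -0.0029, -0.043], [-0.99, 0, 0], -0.36], [[0.0056, -0.0029, -0.043], [-0.99, 0, 0], -0.36], [[0.0056, -0.0029, -0.043], [-0.99, 0, 0], -0.36], [[0.0056, -0.0029, -0.043], [-0.99, 0, 0], -0.36], [[0.0056, -0.0029, -0.043], [-0.99, 0, 0], -0.36], [[0.0056, -0.0029, -0.043], [-0.99, 0, 0], -0.36], [[0.0056, -0.0029, -0.043], [-0.99, 0, 0], -0.36], [[0.0056, -0.0029, -0.043], [-0.99, 0, 0], -0.36], [[0.0056, -0.0029, -0.043], [-0.99, 0, 0], -0.36]]'

```text
time: 28.55
eef_pos: [0.4557, -0.0759, 0.3414]
ee_rot: [101.7, 89.9, -0.7]
force: [0.4, -0.4, 1.6]
finger_gap: 0.06
```

Emit:
carry_out --targets '[[[0.0056, -0.0029, -0.043], [-0.99, 0, 0], -0.36], [[0.0056, -0.0029, -0.043], [-0.99, 0, 0], -0.36], [[0.0377, 0, 0], [0, 0, 0], -0.36], [[0.0377, 0, 0], [0, 0, 0], -0.36], [[0.0377, 0, 0], [0, 0, 0], -0.36], [[0, 0, 0], [0, 0, 0], -0.36], [[0, 0, 0], [0, 0, 0], -0.36], [[0, 0, 0], [0, 0, 0], -0.36], [[0, 0, 0], [0, 0, 0], -0.36]]'

```text
time: 29.68
eef_pos: [0.4694, 0.0068, 0.2185]
ee_rot: [98.6, 89.8, -2.0]
force: [-0.3, 0.5, 0.2]
finger_gap: 0.06
```

Run:
```python
from plan import *
p,R=cur();print(p);P,Q=spent((.460,.0098),-10.6)
p,R=seq(p,R,[(1,P+[0,0,.01],Q,'fix'),(1,P,Q,'down'),(3,P+[0,0,.11],Q,'lift')])
H=hook(p,R,124,.177)
seq(p,R,[H(10,20,-40,60),H(3,20,-16,2),H(4,20,-3,1),H(5,0,0,-.5)])
```

```text
[0.4693965  0.00684955 0.21851471]
fix: 1 x [[0.0315, -0.0016, -0.0012],[-0.03, -0.03, -0.17]]  at [0.468 0.008 0.187]
down: 1 x [[0.01, 0.0, 0.0],[0.0, 0.0, -0.0]]  at [0.468 0.008 0.177]
lift: 3 x [[-0.0367, 0.0, 0.0],[0.0, 0.0, -0.0]]  at [0.468 0.008 0.287]
tilt20 dx-40 dz60: 10 x [[-0.0012, 0.0127, -0.0355],[-2.67, -0.47, -1.96]]  at [0.584 0.363 0.274]
tilt20 dx-16 dz2: 3 x [[0.0153, 0.0142, -0.0001],[-0.01, -0.0, -0.01]]  at [0.607 0.37  0.217]
tilt20 dx-3 dz1: 4 x [[-0.0009, 0.0031, 0.0],[0.0, -0.0, 0.0]]  at [0.62  0.374 0.216]
tilt0 dx0 dz-0.5: 5 x [[0.0035, -0.0116, 0.0],[0.0, -0.0, 4.0]]  at [0.562 0.357 0.211]
```

Emit:
carry_out --targets '[[[0.0315, -0.0016, -0.0012], [0, 0, 0], -0.36], [[0.0095, 0, 0], [0, 0, 0], -0.36], [[0, 0, 0], [0, 0, 0], -0.36], [[0, 0, 0], [0, 0, 0], -0.36], [[0, 0, 0], [0, 0, 0], -0.36], [[0, 0, 0], [0, 0, 0], 0.3], [[0, 0, 0], [0, 0, 0], 0.3], [[0, 0, 0], [0, 0, 0], 0.3], [[0, 0, 0], [0, 0, 0], 0.3]]'

```text
time: 30.8
eef_pos: [0.4674, 0.0084, 0.1762]
ee_rot: [101.7, 90.0, 1.1]
force: [-0.5, 0.6, 2.7]
finger_gap: 0.0397
```

Emit:
carry_out --targets '[[[-0.0367, 0, 0], [0, 0, 0], 0.3], [[-0.0367, 0, 0], [0, 0, 0], 0.3], [[-0.0367, 0, 0], [0, 0, 0], 0.3], [[0, 0, 0], [0, 0, 0], 0.3]]'

```text
time: 31.3
eef_pos: [0.4687, 0.0083, 0.2888]
ee_rot: [98.5, 89.6, -2.1]
force: [-0.1, -0.5, -0.9]
finger_gap: 0.0394
```

Emit:
carry_out --targets '[[[-0.0012, 0.0127, -0.0355], [-2.67, -0.47, -1.96], 0.3], [[-0.0012, 0.0127, -0.0355], [-2.67, -0.47, -1.96], 0.3], [[-0.0012, 0.0127, -0.0355], [-2.67, -0.47, -1.96], 0.3], [[-0.0012, 0.0127, -0.0355], [-2.67, -0.47, -1.96], 0.3], [[-0.0012, 0.0127, -0.0355], [-2.67, -0.47, -1.96], 0.3], [[-0.0012, 0.0127, -0.0355], [-2.67, -0.47, -1.96], 0.3], [[-0.0012, 0.0127, -0.0355], [-2.67, -0.47, -1.96], 0.3], [[-0.0012, 0.0127, -0.0355], [-2.67, -0.47, -1.96], 0.3], [[-0.0012, 0.0127, -0.0355], [-2.67, -0.47, -1.96], 0.3], [[-0.0012, 0.0127, -0.0355], [-2.67, -0.47, -1.96], 0.3]]'

```text
time: 32.55
eef_pos: [0.583, 0.3638, 0.2699]
ee_rot: [-89.9, 69.8, -163.5]
force: [1.0, 0.5, -2.7]
finger_gap: 0.0399
```

Emit:
carry_out --targets '[[[0, 0, 0], [0, 0, 0], 0.3], [[0, 0, 0], [0, 0, 0], 0.3], [[0, 0, 0], [0, 0, 0], 0.3], [[0, 0, 0], [0, 0, 0], 0.3]]'

```text
time: 33.05
eef_pos: [0.5835, 0.362, 0.2734]
ee_rot: [-90.0, 70.0, -163.7]
force: [-0.2, 0.0, -1.2]
finger_gap: 0.0398
```

Run:
```python
from plan import *
p,R=cur();print(p,get_obs()['joints'].round(1))
H=hook(p,R,124,.176)
seq(p,R,[H(3,20,-20,20),H(3,20,-16,2),H(4,20,-3,1),H(5,0,0,-.5)])
crop('','scene',350,140,140,105,5.6,'pics/h2.png')
```

```text
[0.5835116  0.36197254 0.27339267] [ 28.7  28.4  89.4   4.2  81.8 101.1]
tilt20 dx-20 dz20: 3 x [[0.01, 0.011, -0.0004],[-0.04, -0.01, -0.01]]  at [0.603 0.369 0.234]
tilt20 dx-16 dz2: 3 x [[0.0052, 0.0033, 0.0],[0.0, -0.0, -0.0]]  at [0.607 0.37  0.216]
tilt20 dx-3 dz1: 4 x [[-0.0009, 0.0032, 0.0],[0.0, -0.0, -0.0]]  at [0.62  0.374 0.215]
tilt0 dx0 dz-0.5: 5 x [[0.0036, -0.0116, 0.0],[0.0, -0.0, 4.0]]  at [0.562 0.357 0.209]
```

View pics/h2.png

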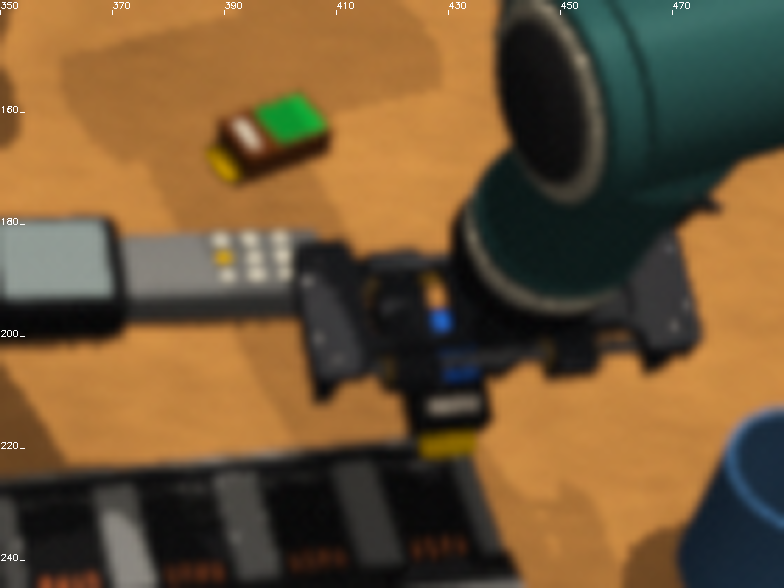

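Emit:
carry_out --targets '[[[0.01, 0.011, -0.0004], [0, 0, 0], 0.3], [[0.01, 0.011, -0.0004], [0, 0, 0], 0.3], [[0.01, 0.011, -0.0004], [0, 0, 0], 0.3], [[0.0052, 0.0033, 0], [0, 0, 0], 0.3], [[0.0052, 0.0033, 0], [0, 0, 0], 0.3], [[0.0052, 0.0033, 0], [0, 0, 0], 0.3], [[0, 0, 0], [0, 0, 0], 0.3], [[0, 0, 0], [0, 0, 0], 0.3], [[0, 0, 0], [0, 0, 0], 0.3]]'

```text
time: 34.22
eef_pos: [0.6069, 0.3712, 0.2163]
ee_rot: [-90.0, 70.1, -163.7]
force: [-0.0, 0.4, -2.1]
finger_gap: 0.0398
```

Emit:
carry_out --targets '[[[-0.0009, 0.0032, 0], [0, 0, 0], 0.3], [[-0.0009, 0.0032, 0], [0, 0, 0], 0.3], [[-0.0009, 0.0032, 0], [0, 0, 0], 0.3], [[-0.0009, 0.0032, 0], [0, 0, 0], 0.3], [[0, 0, 0], [0, 0, 0], 0.3], [[0, 0, 0], [0, 0, 0], 0.3], [[0, 0, 0], [0, 0, 0], 0.3]]'

```text
time: 35.1
eef_pos: [0.6193, 0.3748, 0.2148]
ee_rot: [-90.0, 70.0, -163.6]
force: [-3.3, -0.8, 0.6]
finger_gap: 0.0399
```

Run:
```python
from plan import *
p,R=cur();print(p,get_obs()['force'],get_obs()['finger_gap'])
H=hook(p,R,124,.176)
seq(p,R,[H(5,0,0,-.5)])
```

```text
[0.61925762 0.37479466 0.21483297] [-3.25549296 -0.78678966  0.55503706] 0.03987924822799637
tilt0 dx0 dz-0.5: 5 x [[0.0035, -0.0115, 0.0002],[-0.01, -0.0, 4.01]]  at [0.562 0.357 0.21 ]
```

Emit:
carry_out --targets '[[[0.0035, -0.0115, 0], [0, 0, 4], 0.3], [[0.0035, -0.0115, 0], [0, 0, 4], 0.3], [[0.0035, -0.0115, 0], [0, 0, 4], 0.3], [[0.0035, -0.0115, 0], [0, 0, 4], 0.3], [[0.0035, -0.0115, 0], [0, 0, 4], 0.3], [[0, 0, 0], [0, 0, 0], 0.3], [[0, 0, 0], [0, 0, 0], 0.3], [[0, 0, 0], [0, 0, 0], 0.3], [[0, 0, 0], [0, 0, 0], 0.3]]'

```text
time: 36.22
eef_pos: [0.5624, 0.3583, 0.2102]
ee_rot: [-95.9, 89.9, -169.5]
force: [-6.3, -1.6, 7.5]
finger_gap: 0.0396
```

Run:
```python
from plan import *
p,R=cur();print(p,get_obs()['force'],get_obs()['finger_gap'],get_obs()['ft_torque'])
P=chg(-11.7,124,34+176);print((p-P)@Rz(CP[2])*1000)
A,Q=spent((.5613,-.0152),-20.8)
p=p+[0,0,.13]
seq(p,R,[(9,A*[1,1,0]+[0,0,.33],Q,'toB'),(3,A+[0,0,.04],Q,'down')])
```

```text
[0.5624162  0.35825993 0.21022863] [-6.32865784 -1.58719478  7.47259007] 0.03958033566828714 [-0.22755611  0.96624327  0.14769669]
[0.63796918 1.28035949 0.22862853]
toB: 9 x [[0.0011, 0.0009, 0.0426],[4.13, 0.0, 0.01]]  at [ 0.569 -0.019  0.33 ]
down: 3 x [[0.0378, -0.0001, -0.0001],[-0.01, 0.0, -0.01]]  at [ 0.569 -0.018  0.217]
```

Emit:
carry_out --targets '[[[0, -0.001, 0], [0, 0, 0], 0.3], [[0, 0, 0], [0, 0, 0], 0.3], [[0, 0, 0], [0, 0, 0], -0.09], [[0, 0, 0], [0, 0, 0], -0.09], [[0, 0, 0], [0, 0, 0], -0.09], [[-0.02, 0, 0], [0, 0, 0], -0.09], [[-0.05, 0, 0], [0, 0, 0], -0.09], [[-0.06, 0, 0], [0, 0, 0], -0.09], [[0.0011, 0.0009, 0.0426], [4.13, 0, 0], -0.09], [[0.0011, 0.0009, 0.0426], [4.13, 0, 0], -0.36]]'

```text
time: 37.48
eef_pos: [0.5848, 0.2756, 0.3412]
ee_rot: [103.1, 89.7, 21.2]
force: [-0.2, -0.5, -0.2]
finger_gap: 0.0561
```

Emit:
carry_out --targets '[[[0.0011, 0.0009, 0.0426], [4.13, 0, 0], -0.36], [[0.0011, 0.0009, 0.0426], [4.13, 0, 0], -0.36], [[0.0011, 0.0009, 0.0426], [4.13, 0, 0], -0.36], [[0.0011, 0.0009, 0.0426], [4.13, 0, 0], -0.36], [[0.0011, 0.0009, 0.0426], [4.13, 0, 0], -0.36], [[0.0011, 0.0009, 0.0426], [4.13, 0, 0], -0.36], [[0.0011, 0.0009, 0.0426], [4.13, 0, 0], -0.36], [[0, 0, 0], [0, 0, 0], -0.36], [[0, 0, 0], [0, 0, 0], -0.36]]'

```text
time: 38.6
eef_pos: [0.5685, -0.0189, 0.3309]
ee_rot: [123.4, 89.9, 12.5]
force: [1.1, -0.1, -0.1]
finger_gap: 0.0599
```

```bash
python3 look.py 4; python3 -c "
from h import *
a=cv2.imread('pics/top_4.png');b=cv2.imread('pics/scene_4.png')
o=np.hstack([cv2.resize(a[130:220,180:260],None,fx=5,fy=5,interpolation=2),cv2.resize(b[190:280,370:450],None,fx=5,fy=5,interpolation=2)])
cv2.imwrite('pics/b3.png',o)"
```

```text
blue [204.6 185.2] 183 z.024: [0.5595 0.3635] z.058: [0.5545 0.3541]
blue [338.4 188.6] 157 z.024: [ 0.5606 -0.0147] z.058: [ 0.5555 -0.0125]
green [272.3 105.6] 74 z.024: [0.7986 0.1818] z.058: [0.7863 0.178 ]
green [415.2 256.4] 156 z.024: [ 0.3761 -0.2335] z.058: [ 0.3766 -0.2247]
green [232.9 294.4] 99 z.024: [0.2594 0.268 ] z.058: [0.2634 0.2615]
A [ 0.6625 -0.1315 38.7568] 985.8 [np.float64(1380.0)]
B [ 6.070000e-01 -2.310000e-02 -1.148353e+02] 855.1 [np.float64(1246.0)]
C [0.4473 0.0181 1.1307] 624.4 [np.float64(1003.0)]
[ 0.56860482 -0.01813328  0.33039992] 38.7
```

View pics/b3.png

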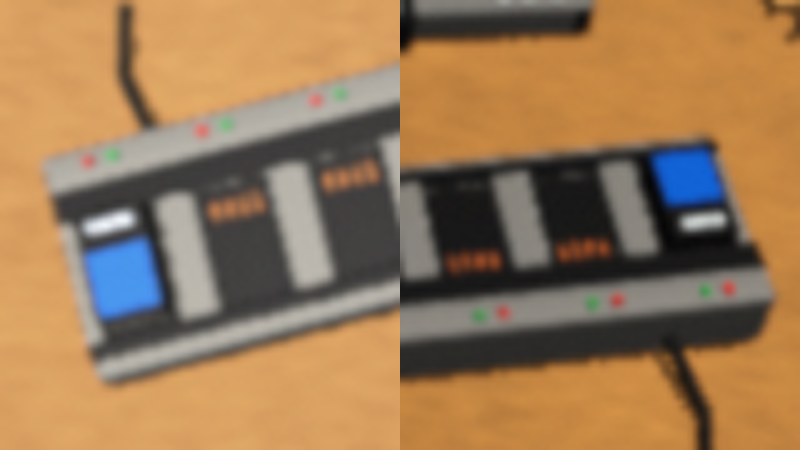

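Run:
```python
from plan import *
p,R=cur();print(p);P,Q=spent((.5612,-.0151),-20.8)
p,R=seq(p,R,[(4,P+[0,0,.01],Q,'fix'),(1,P,Q,'down'),(3,P+[0,0,.11],Q,'lift')])
H=hook(p,R,58,.177)
seq(p,R,[H(8,20,-40,60)])
```

```text
[ 0.56860482 -0.01813328  0.33039992]
fix: 4 x [[0.0359, 0.0, -0.0],[0.01, -0.01, -0.02]]  at [ 0.569 -0.018  0.187]
down: 1 x [[0.0098, 0.0002, -0.0001],[0.02, -0.02, -0.0]]  at [ 0.569 -0.018  0.177]
lift: 3 x [[-0.0367, -0.0, 0.0],[-0.0, 0.0, -0.0]]  at [ 0.569 -0.018  0.287]
tilt20 dx-40 dz60: 8 x [[0.0006, 0.0012, -0.0407],[-4.6, -0.81, -2.41]]  at [0.603 0.3   0.275]
```

Emit:
carry_out --targets '[[[0.0359, 0, 0], [0, 0, 0], -0.36], [[0.0359, 0, 0], [0, 0, 0], -0.36], [[0.0359, 0, 0], [0, 0, 0], -0.36], [[0.0359, 0, 0], [0, 0, 0], -0.36], [[0.0095, 0, 0], [0, 0, 0], -0.36], [[0, 0, 0], [0, 0, 0], -0.36], [[0, 0, 0], [0, 0, 0], -0.36], [[0, 0, 0], [0, 0, 0], -0.36], [[0, 0, 0], [0, 0, 0], -0.36]]'

```text
time: 39.83
eef_pos: [0.5688, -0.0191, 0.1776]
ee_rot: [112.0, 89.9, 1.1]
force: [-0.3, -0.1, 0.9]
finger_gap: 0.0598
```

Emit:
carry_out --targets '[[[0, 0, 0], [0, 0, 0], 0.3], [[0, 0, 0], [0, 0, 0], 0.3], [[0, 0, 0], [0, 0, 0], 0.3], [[0, 0, 0], [0, 0, 0], 0.3]]'

```text
time: 40.33
eef_pos: [0.5684, -0.019, 0.1767]
ee_rot: [131.8, 90.0, 21.0]
force: [-1.1, 0.1, 2.3]
finger_gap: 0.0397
```

Emit:
carry_out --targets '[[[-0.0367, 0, 0], [0, 0, 0], 0.3], [[-0.0367, 0, 0], [0, 0, 0], 0.3], [[-0.0367, 0, 0], [0, 0, 0], 0.3], [[-0.0367, 0, 0], [0, 0, 0], 0.3], [[0, 0, 0], [0, 0, 0], 0.3]]'

```text
time: 40.95
eef_pos: [0.5696, -0.0192, 0.3266]
ee_rot: [107.1, 89.6, -3.7]
force: [0.2, 0.5, -1.5]
finger_gap: 0.0398
```

Emit:
carry_out --targets '[[[0.0006, 0.0012, -0.0407], [-4.6, -0.81, -2.41], 0.3], [[0.0006, 0.0012, -0.0407], [-4.6, -0.81, -2.41], 0.3], [[0.0006, 0.0012, -0.0407], [-4.6, -0.81, -2.41], 0.3], [[0.0006, 0.0012, -0.0407], [-4.6, -0.81, -2.41], 0.3], [[0.0006, 0.0012, -0.0407], [-4.6, -0.81, -2.41], 0.3], [[0.0006, 0.0012, -0.0407], [-4.6, -0.81, -2.41], 0.3], [[0.0006, 0.0012, -0.0407], [-4.6, -0.81, -2.41], 0.3], [[0.0006, 0.0012, -0.0407], [-4.6, -0.81, -2.41], 0.3], [[0, 0, 0], [0, 0, 0], 0.3], [[0, 0, 0], [0, 0, 0], 0.3]]'

```text
time: 42.2
eef_pos: [0.6017, 0.2986, 0.3089]
ee_rot: [-89.8, 69.9, -163.5]
force: [0.6, 0.1, -1.4]
finger_gap: 0.0395
```

Run:
```python
from plan import *
p,R=cur();print(p,get_obs()['finger_gap'],get_obs()['joints'].round(1))
H=hook(p,R,58,.1765)
seq(p,R,[H(4,20,-20,20),H(3,20,-16,2),H(4,20,-4,1),H(5,0,-.7,-.5)])
```

```text
[0.6017132  0.29860464 0.30892191] 0.039522974923815915 [23.6 25.3 89.9  2.4 84.8 96.6]
tilt20 dx-20 dz20: 4 x [[0.0157, 0.0114, -0.0003],[-0.01, 0.01, 0.03]]  at [0.622 0.306 0.234]
tilt20 dx-16 dz2: 3 x [[0.0052, 0.0033, 0.0],[-0.0, 0.0, -0.0]]  at [0.626 0.307 0.216]
tilt20 dx-4 dz1: 4 x [[-0.0008, 0.0029, 0.0],[-0.0, 0.0, -0.0]]  at [0.637 0.31  0.215]
tilt0 dx-0.7 dz-0.5: 5 x [[0.0035, -0.0115, 0.0],[-0.0, 0.0, 4.0]]  at [0.58  0.293 0.21 ]
```

Emit:
carry_out --targets '[[[0.0157, 0.0114, -0.0003], [0, 0, 0], 0.3], [[0.0157, 0.0114, -0.0003], [0, 0, 0], 0.3], [[0.0157, 0.0114, -0.0003], [0, 0, 0], 0.3], [[0.0157, 0.0114, -0.0003], [0, 0, 0], 0.3], [[0.0052, 0.0033, 0], [0, 0, 0], 0.3], [[0.0052, 0.0033, 0], [0, 0, 0], 0.3], [[0.0052, 0.0033, 0], [0, 0, 0], 0.3], [[0, 0, 0], [0, 0, 0], 0.3], [[0, 0, 0], [0, 0, 0], 0.3], [[0, 0, 0], [0, 0, 0], 0.3]]'

```text
time: 43.45
eef_pos: [0.6263, 0.3074, 0.2191]
ee_rot: [-90.0, 70.1, -163.7]
force: [0.2, -0.3, -1.4]
finger_gap: 0.0395
```

Emit:
carry_out --targets '[[[-0.0008, 0.0029, 0], [0, 0, 0], 0.3], [[-0.0008, 0.0029, 0], [0, 0, 0], 0.3], [[-0.0008, 0.0029, 0], [0, 0, 0], 0.3], [[-0.0008, 0.0029, 0], [0, 0, 0], 0.3], [[0, 0, 0], [0, 0, 0], 0.3], [[0, 0, 0], [0, 0, 0], 0.3], [[0, 0, 0], [0, 0, 0], 0.3]]'

```text
time: 44.32
eef_pos: [0.6376, 0.3106, 0.2175]
ee_rot: [-90.0, 70.0, -163.6]
force: [-1.0, 0.4, -2.1]
finger_gap: 0.0396
```

Run:
```python
from plan import *
p,R=cur();print(p,get_obs()['force'],get_obs()['finger_gap'])
H=hook(p,R,58,.1765)
seq(p,R,[H(5,0,-.7,-.5)])
```

```text
[0.63762229 0.31064916 0.21748546] [-0.99286764  0.40000422 -2.10158457] 0.039593288553045336
tilt0 dx-0.7 dz-0.5: 5 x [[0.004, -0.0115, 0.0001],[-0.01, -0.0, 3.99]]  at [0.58  0.293 0.21 ]
```

Emit:
carry_out --targets '[[[0.0024, -0.0002, 0], [0, 0, 0], 0.3], [[0, 0, 0], [0, 0, 0], 0.3], [[0, 0, 0], [0, 0, 0], 0.3], [[0, 0, 0], [0, 0, 0], 0.3]]'

```text
time: 44.82
eef_pos: [0.6367, 0.3104, 0.2154]
ee_rot: [-90.0, 70.0, -163.7]
force: [-0.1, -0.2, -1.7]
finger_gap: 0.0394
```

Run:
```python
from plan import *
p,R=cur();print(p,get_obs()['force'],get_obs()['finger_gap'])
H=hook(p,R,58,.1765)
seq(p,R,[H(5,0,-.7,-.5)])
A,Q=spent((.6589,-.1271),-8.8)
p,R=H(1,0,-.7,-.5)[1:3];p=p+[0,0,.17]
seq(p,R,[(10,A*[1,1,0]+[0,0,.33],Q,'toA'),(4,A+[0,0,.01],Q,'down')])
```

```text
[0.63670451 0.31040662 0.21542643] [-0.14494697 -0.19412533 -1.68536789] 0.039392813280702155
tilt0 dx-0.7 dz-0.5: 5 x [[0.0035, -0.0114, 0.0001],[-0.01, -0.0, 3.99]]  at [0.58  0.293 0.21 ]
toA: 10 x [[0.005, 0.005, 0.0431],[2.52, 0.0, 0.0]]  at [ 0.667 -0.128  0.33 ]
down: 4 x [[0.0358, -0.0, 0.0001],[0.0, 0.0, 0.0]]  at [ 0.667 -0.129  0.187]
```

Emit:
carry_out --targets '[[[0.0035, -0.0114, 0], [0, 0, 4], 0.3], [[0.0035, -0.0114, 0], [0, 0, 4], 0.3], [[0.0035, -0.0114, 0], [0, 0, 4], 0.3], [[0.0035, -0.0114, 0], [0, 0, 4], 0.3], [[0.0035, -0.0114, 0], [0, 0, 4], 0.3], [[0, 0, 0], [0, 0, 0], 0.3], [[0, 0, 0], [0, 0, 0], 0.3], [[0, 0, 0], [0, 0, 0], 0.3]]'

```text
time: 45.82
eef_pos: [0.5804, 0.2939, 0.2107]
ee_rot: [154.3, 90.0, 80.6]
force: [-2.7, -0.8, 5.2]
finger_gap: 0.0396
```

Emit:
carry_out --targets '[[[0, 0, 0], [0, 0, 0], -0.09], [[0, 0, 0], [0, 0, 0], -0.09], [[0, 0, 0], [0, 0, 0], -0.09], [[-0.02, 0, 0], [0, 0, 0], -0.09], [[-0.05, 0, 0], [0, 0, 0], -0.09], [[-0.05, 0, 0], [0, 0, 0], -0.09], [[-0.05, 0, 0], [0, 0, 0], -0.36]]'

```text
time: 46.7
eef_pos: [0.5798, 0.2937, 0.3834]
ee_rot: [98.6, 89.9, 25.0]
force: [0.2, 0.8, -0.6]
finger_gap: 0.0558
```

Emit:
carry_out --targets '[[[0.005, 0.005, 0.0431], [2.52, 0, 0], -0.36], [[0.005, 0.005, 0.0431], [2.52, 0, 0], -0.36], [[0.005, 0.005, 0.0431], [2.52, 0, 0], -0.36], [[0.005, 0.005, 0.0431], [2.52, 0, 0], -0.36], [[0.005, 0.005, 0.0431], [2.52, 0, 0], -0.36], [[0.005, 0.005, 0.0431], [2.52, 0, 0], -0.36], [[0.005, 0.005, 0.0431], [2.52, 0, 0], -0.36], [[0.005, 0.005, 0.0431], [2.52, 0, 0], -0.36], [[0.005, 0.005, 0.0431], [2.52, 0, 0], -0.36], [[0.005, 0.005, 0.0431], [2.52, 0, 0], -0.36]]'

```text
time: 47.95
eef_pos: [0.667, -0.1293, 0.3318]
ee_rot: [95.8, 89.8, -3.1]
force: [0.3, 0.4, 0.5]
finger_gap: 0.06
```

```bash
python3 look.py 5
python3 - <<'E'
from plan import *
for l in((.5545,.3541),): print((np.r_[l,0]-chg(0,0,0))@Rz(CP[2])*1000)
ims=cv2.imread('pics/scene_5.png');hs=cv2.cvtColor(ims,cv2.COLOR_BGR2HSV)
m=((hs[...,0]>=100)&(hs[...,0]<=125)&(hs[...,1]>140)&(hs[...,2]>50)).astype(np.uint8)
c,l,st,ce=cv2.connectedComponentsWithStats(m)
for i in range(1,c):
    if 40<st[i,4]<400: print('scene blue',ce[i].round(1),st[i,4])
print(proj('scene',[chg(-20,b,58) for b in(58,124)]),proj('top',[chg(-20,b,58) for b in(58,124)]))
crop('pics/scene_5.png','',230,180,220,100,3.6,'pics/v5.png')
E
```

```text
blue [375.2 154.7] 79 z.024: [ 0.6617 -0.1183] z.058: [ 0.6536 -0.113 ]
blue [228.  179.3] 182 z.024: [0.5781 0.2977] z.058: [0.5725 0.2903]
blue [204.6 185.2] 183 z.024: [0.5595 0.3635] z.058: [0.5545 0.3541]
green [272.3 105.6] 74 z.024: [0.7986 0.1818] z.058: [0.7863 0.178 ]
green [376.  190.1] 63 z.024: [ 0.5595 -0.1214] z.058: [ 0.5545 -0.116 ]
green [233.  294.3] 99 z.024: [0.2594 0.2678] z.058: [0.2635 0.2614]
A [ 0.6655 -0.1443 20.4034] 625.9 [np.float64(1017.0)]
B [ 5.71000e-01 -1.93000e-02 -1.93942e+01] 1224.4 [np.float64(1591.0)]
C [ 0.4517 -0.0043  1.2146] 1036.1 [np.float64(1419.0)]
[ 0.66655101 -0.13192417  0.33101465] 48.05
[-19.83067275 123.52475225   0.        ]
scene blue [222.6  26.5] 104
scene blue [403.4  53. ] 283
scene blue [257.2  54.3] 76
scene blue [119.  223.1] 268
scene blue [426.7 225.2] 147
scene blue [404.7 227.2] 147
scene blue [261.6 237.6] 126
scene blue [140.1 251.5] 98
[[405.00657161 226.28900084]
 [426.78539136 224.20724459]] [[227.70987857 179.20583934]
 [204.43762698 185.28244299]]
```

View pics/v5.png

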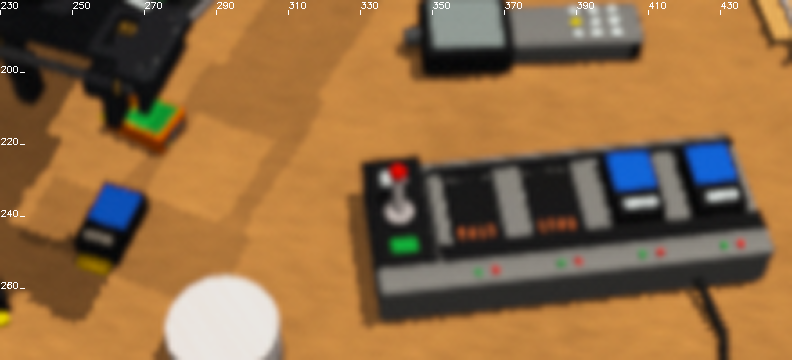

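Run:
```python
from plan import *
for k in('3','5'):
    hs=cv2.cvtColor(cv2.imread(f'pics/scene_{k}.png'),cv2.COLOR_BGR2HSV)
    m=((hs[...,0]>=100)&(hs[...,0]<=125)&(hs[...,1]>140)&(hs[...,2]>50)).astype(np.uint8)
    c,l,st,ce=cv2.connectedComponentsWithStats(m)
    print([(ce[i].round(1).tolist(),st[i].tolist()) for i in range(1,c) if 40<st[i,4]<400 and 250<ce[i][0]<280 and ce[i][1]>200])
p,R=cur();print(p);P,Q=spent((.6589,-.1271),-8.8)
p,R=seq(p,R,[(4,P+[0,0,.01],Q,'fix'),(1,P,Q,'down'),(4,P+[0,0,.147],Q,'lift')])
H=hook(p,R,-8,.1765)
seq(p,R,[H(8,20,-40,95)])
```

```text
[([261.7, 237.6], [255, 232, 15, 12, 128])]
[([261.6, 237.6], [255, 232, 15, 12, 126])]
[ 0.66655101 -0.13192417  0.33101465]
fix: 4 x [[0.036, -0.0, -0.0009],[-0.07, 0.02, -0.02]]  at [ 0.667 -0.128  0.187]
down: 1 x [[0.01, -0.0002, -0.0001],[-0.02, -0.01, -0.02]]  at [ 0.667 -0.128  0.177]
lift: 4 x [[-0.0367, 0.0, 0.0],[0.0, 0.0, 0.0]]  at [ 0.667 -0.128  0.324]
tilt20 dx-40 dz95: 8 x [[0.0018, -0.0037, -0.0462],[-3.12, -0.55, -2.46]]  at [0.622 0.237 0.309]
```

Emit:
carry_out --targets '[[[0.036, 0, -0.0009], [0, 0, 0], -0.36], [[0.036, 0, -0.0009], [0, 0, 0], -0.36], [[0.036, 0, -0.0009], [0, 0, 0], -0.36], [[0.036, 0, -0.0009], [0, 0, 0], -0.36], [[0.0095, 0, 0], [0, 0, 0], -0.36], [[0, 0, 0], [0, 0, 0], -0.36], [[0, 0, 0], [0, 0, 0], -0.36], [[0, 0, 0], [0, 0, 0], -0.36], [[0, 0, 0], [0, 0, 0], -0.36]]'

```text
time: 49.18
eef_pos: [0.6679, -0.1244, 0.1778]
ee_rot: [96.3, 89.9, -2.5]
force: [-0.4, 0.2, -0.2]
finger_gap: 0.0599
```

Emit:
carry_out --targets '[[[0, 0, 0], [0, 0, 0], 0.3], [[0, 0, 0], [0, 0, 0], 0.3], [[0, 0, 0], [0, 0, 0], 0.3], [[0, 0, 0], [0, 0, 0], 0.3]]'

```text
time: 49.68
eef_pos: [0.6675, -0.1245, 0.1767]
ee_rot: [99.7, 90.0, 0.9]
force: [-0.7, -1.1, 0.5]
finger_gap: 0.0394
```

Emit:
carry_out --targets '[[[-0.0367, 0, 0], [0, 0, 0], 0.3], [[-0.0367, 0, 0], [0, 0, 0], 0.3], [[-0.0367, 0, 0], [0, 0, 0], 0.3], [[-0.0367, 0, 0], [0, 0, 0], 0.3], [[0, 0, 0], [0, 0, 0], 0.3]]'

```text
time: 50.3
eef_pos: [0.6687, -0.1244, 0.327]
ee_rot: [92.0, 89.6, -6.9]
force: [0.4, -1.1, -1.4]
finger_gap: 0.0398
```

Emit:
carry_out --targets '[[[0.0018, -0.0037, -0.0462], [-3.12, -0.55, -2.46], 0.3], [[0.0018, -0.0037, -0.0462], [-3.12, -0.55, -2.46], 0.3], [[0.0018, -0.0037, -0.0462], [-3.12, -0.55, -2.46], 0.3], [[0.0018, -0.0037, -0.0462], [-3.12, -0.55, -2.46], 0.3], [[0.0018, -0.0037, -0.0462], [-3.12, -0.55, -2.46], 0.3], [[0.0018, -0.0037, -0.0462], [-3.12, -0.55, -2.46], 0.3], [[0.0018, -0.0037, -0.0462], [-3.12, -0.55, -2.46], 0.3], [[0.0018, -0.0037, -0.0462], [-3.12, -0.55, -2.46], 0.3], [[0, 0, 0], [0, 0, 0], 0.3], [[0, 0, 0], [0, 0, 0], 0.3]]'

```text
time: 51.55
eef_pos: [0.6218, 0.2405, 0.3068]
ee_rot: [-89.9, 69.9, -163.5]
force: [0.2, 0.8, -1.8]
finger_gap: 0.0394
```

Run:
```python
from plan import *
p,R=cur();print(p,get_obs()['finger_gap'],get_obs()['joints'].round(1))
H=hook(p,R,-8,.1765)
seq(p,R,[H(4,20,-20,20),H(3,20,-16,2)])
```

```text
[0.6217748  0.24049475 0.30675541] 0.039400313792764374 [18.8 24.9 90.6  0.8 84.5 92.2]
tilt20 dx-20 dz20: 4 x [[0.0154, 0.0106, 0.0009],[0.0, 0.01, 0.03]]  at [0.641 0.242 0.234]
tilt20 dx-16 dz2: 3 x [[0.0052, 0.0033, -0.0],[0.0, -0.0, -0.0]]  at [0.645 0.243 0.216]
```

Emit:
carry_out --targets '[[[0.0154, 0.0106, 0.0009], [0, 0, 0], 0.3], [[0.0154, 0.0106, 0.0009], [0, 0, 0], 0.3], [[0.0154, 0.0106, 0.0009], [0, 0, 0], 0.3], [[0.0154, 0.0106, 0.0009], [0, 0, 0], 0.3], [[0.0052, 0.0033, 0], [0, 0, 0], 0.3], [[0.0052, 0.0033, 0], [0, 0, 0], 0.3], [[0.0052, 0.0033, 0], [0, 0, 0], 0.3], [[0, 0, 0], [0, 0, 0], 0.3], [[0, 0, 0], [0, 0, 0], 0.3], [[0, 0, 0], [0, 0, 0], 0.3]]'

```text
time: 52.8
eef_pos: [0.6453, 0.2437, 0.2192]
ee_rot: [-90.0, 70.1, -163.6]
force: [0.3, 0.4, -1.1]
finger_gap: 0.0393
```

Run:
```python
from plan import *
p,R=cur();print(p,get_obs()['force'],get_obs()['finger_gap'])
H=hook(p,R,-8,.1765)
seq(p,R,[H(4,20,-4.5,.8)])
```

```text
[0.64531239 0.24370502 0.21923562] [ 0.33265895  0.44780729 -1.05235062] 0.03934314672430481
tilt20 dx-4.5 dz0.8: 4 x [[0.0001, 0.0028, -0.0],[-0.0, -0.0, -0.02]]  at [0.655 0.247 0.215]
```

Emit:
carry_out --targets '[[[0.0001, 0.0028, 0], [0, 0, 0], 0.3], [[0.0001, 0.0028, 0], [0, 0, 0], 0.3], [[0.0001, 0.0028, 0], [0, 0, 0], 0.3], [[0.0001, 0.0028, 0], [0, 0, 0], 0.3], [[0, 0, 0], [0, 0, 0], 0.3], [[0, 0, 0], [0, 0, 0], 0.3], [[0, 0, 0], [0, 0, 0], 0.3]]'

```text
time: 53.68
eef_pos: [0.6552, 0.2465, 0.215]
ee_rot: [-90.0, 70.1, -163.6]
force: [-3.1, -1.1, 5.2]
finger_gap: 0.0395
```

Run:
```python
from plan import *
p,R=cur();print(p,get_obs()['force'],get_obs()['finger_gap'])
H=hook(p,R,-8,.1765)
seq(p,R,[H(5,0,-.7,-.5)])
```

```text
[0.65518026 0.24654189 0.21498429] [-3.09189429 -1.06432276  5.16906981] 0.03948206826254219
tilt0 dx-0.7 dz-0.5: 5 x [[0.0034, -0.0113, -0.0],[-0.0, -0.0, 3.99]]  at [0.599 0.23  0.21 ]
```

Emit:
carry_out --targets '[[[0.0034, -0.0113, 0], [0, 0, 4], 0.3], [[0.0034, -0.0113, 0], [0, 0, 4], 0.3], [[0.0034, -0.0113, 0], [0, 0, 4], 0.3], [[0.0034, -0.0113, 0], [0, 0, 4], 0.3], [[0.0034, -0.0113, 0], [0, 0, 4], 0.3], [[0, 0, 0], [0, 0, 0], 0.3], [[0, 0, 0], [0, 0, 0], 0.3], [[0, 0, 0], [0, 0, 0], 0.3]]'

```text
time: 54.68
eef_pos: [0.5988, 0.23, 0.2106]
ee_rot: [102.8, 90.0, 29.2]
force: [-5.4, -1.8, 8.7]
finger_gap: 0.0394
```

Emit:
carry_out --targets '[[[0, 0, 0], [0, 0, 0], -0.09], [[0, 0, 0], [0, 0, 0], -0.09], [[0, 0, 0], [0, 0, 0], -0.09], [[-0.02, 0, 0], [0, 0, 0], -0.09], [[-0.05, 0, 0], [0, 0, 0], -0.09], [[-0.05, 0, 0], [0, 0, 0], -0.09], [[-0.02, -0.05, 0], [0, 0, 0], 1], [[0, -0.05, 0], [0, 0, 0], 1], [[0, -0.05, 0], [0, 0, 0], 1], [[0, -0.05, 0], [0, 0, 0], 1]]'

```text
time: 55.92
eef_pos: [0.4057, 0.1732, 0.3509]
ee_rot: [95.9, 89.8, 22.3]
force: [0.6, -0.9, -0.3]
finger_gap: 0.0101
```

```bash
python3 look.py 6
python3 - <<'E'
from plan import *
print(proj('top',[chg(-20,-8,58)]))
p,R=cur();print(p);Q=Rt(CP[2],0,-1)[0]
seq(p,R,[(8,chg(-75,-134,100+166),Q,'over'),(2,chg(-75,-134,62+166),Q,'down'),(8,chg(-12,-134,62+166),Q,'push')])
E
```

```text
blue [251.3 173. ] 183 z.024: [0.598  0.2326] z.058: [0.5918 0.2273]
blue [228.  179.2] 181 z.024: [0.5784 0.2977] z.058: [0.5728 0.2903]
blue [204.6 185.2] 183 z.024: [0.5595 0.3635] z.058: [0.5545 0.3541]
green [272.4 105.6] 75 z.024: [0.7986 0.1816] z.058: [0.7863 0.1778]
green [376.7 190.1] 86 z.024: [ 0.5596 -0.1233] z.058: [ 0.5546 -0.1179]
green [390. 246.] 168 z.024: [ 0.4035 -0.1623] z.058: [ 0.4032 -0.1557]
green [415.  256.4] 168 z.024: [ 0.3762 -0.233 ] z.058: [ 0.3767 -0.2243]
green [233.  294.3] 100 z.024: [0.2595 0.2679] z.058: [0.2636 0.2615]
A [ 0.6625 -0.1315 38.7568] 991.8 [np.float64(1386.0)]
B [ 5.71000e-01 -1.93000e-02 -1.93942e+01] 1224.4 [np.float64(1591.0)]
C [ 0.4517 -0.0043  1.2146] 1036.1 [np.float64(1419.0)]
[0.40284179 0.17233187 0.34940028] 56.025
[[251.03012508 173.14733094]]
[0.40284179 0.17233187 0.34940028]
over: 8 x [[0.0104, 0.0177, 0.0157],[0.0, -0.0, 0.01]]  at [0.574 0.092 0.266]
down: 2 x [[0.019, 0.0001, 0.0002],[0.0, -0.0, 0.01]]  at [0.574 0.092 0.228]
push: 8 x [[0.0, 0.0079, 0.0],[0.0, -0.0, -0.0]]  at [0.635 0.109 0.228]
```

Emit:
carry_out --targets '[[[0.0104, 0.0177, 0.0157], [0, 0, 0], 1], [[0.0104, 0.0177, 0.0157], [0, 0, 0], 1], [[0.0104, 0.0177, 0.0157], [0, 0, 0], 1], [[0.0104, 0.0177, 0.0157], [0, 0, 0], 1], [[0.0104, 0.0177, 0.0157], [0, 0, 0], 1], [[0.0104, 0.0177, 0.0157], [0, 0, 0], 1], [[0.0104, 0.0177, 0.0157], [0, 0, 0], 1], [[0.0104, 0.0177, 0.0157], [0, 0, 0], 1]]'

```text
time: 57.02
eef_pos: [0.5804, 0.0928, 0.2672]
ee_rot: [85.8, 89.8, 12.2]
force: [-0.3, 0.1, 1.0]
finger_gap: 0.0006
```

Emit:
carry_out --targets '[[[0.019, 0, 0], [0, 0, 0], 1], [[0.019, 0, 0], [0, 0, 0], 1], [[0, 0, 0], [0, 0, 0], 1], [[0, 0, 0], [0, 0, 0], 1], [[0, 0, 0], [0, 0, 0], 1], [[0, 0, 0], [0, 0, 0], 1]]'

```text
time: 57.78
eef_pos: [0.5786, 0.0932, 0.2291]
ee_rot: [87.1, 89.9, 13.5]
force: [0.3, -0.3, -0.2]
finger_gap: 0.0007
```

Emit:
carry_out --targets '[[[0, 0.0079, 0], [0, 0, 0], 1], [[0, 0.0079, 0], [0, 0, 0], 1], [[0, 0.0079, 0], [0, 0, 0], 1], [[0, 0.0079, 0], [0, 0, 0], 1], [[0, 0.0079, 0], [0, 0, 0], 1]]'

```text
time: 58.4
eef_pos: [0.6161, 0.1042, 0.2279]
ee_rot: [-99.4, 89.9, -173.0]
force: [-3.2, -1.1, 2.9]
finger_gap: 0.0004
```

Emit:
carry_out --targets '[[[0, 0.006, 0], [0, 0, 0], 1], [[0, 0.006, 0], [0, 0, 0], 1], [[0, 0.005, 0], [0, 0, 0], 1], [[0, 0, 0], [0, 0, 0], 1], [[0, 0, 0], [0, 0, 0], 1]]'

```text
time: 59.02
eef_pos: [0.6326, 0.109, 0.2281]
ee_rot: [104.7, 90.0, 31.1]
force: [-1.1, -0.9, -0.6]
finger_gap: 0.0006
```

Run:
```python
from plan import *
p,R=cur();o=get_obs();print(p,o['force']);print((p-chg(0,0,0))@Rz(CP[2])*1000)
```

```text
[0.63259258 0.10898524 0.22810743] [-1.0618186  -0.85338307 -0.55321072]
[ -14.12142995 -133.6660295   228.10743423]
```

Emit:
carry_out --targets '[[[0, 0.003, 0], [0, 0, 0], 1], [[0, 0, 0], [0, 0, 0], 1], [[0, 0, 0], [0, 0, 0], 1]]'

```text
time: 59.4
eef_pos: [0.6344, 0.1095, 0.2277]
ee_rot: [-96.1, 89.8, -169.7]
force: [-7.3, -2.5, 2.0]
finger_gap: 0.0001
```

Emit:
carry_out --targets '[[[0, 0.002, 0], [0, 0, 0], 1], [[0, 0, 0], [0, 0, 0], 1], [[0, 0, 0], [0, 0, 0], 1]]'

```text
time: 59.78
eef_pos: [0.6353, 0.1097, 0.2275]
ee_rot: [-93.7, 89.6, -167.4]
force: [-10.0, -4.6, 4.6]
finger_gap: 0.0007
```

Emit:
carry_out --targets '[[[0, -0.02, 0], [0, 0, 0], 1], [[-0.03, -0.02, 0], [0, 0, 0], 1], [[-0.05, 0, 0], [0, 0, 0], 1], [[-0.05, 0, 0], [0, 0, 0], -1], [[0, 0, 0], [0, 0, 0], -1]]'

```text
time: 60.4
eef_pos: [0.6016, 0.0995, 0.3652]
ee_rot: [82.9, 89.2, 9.3]
force: [-0.2, 0.2, -0.5]
finger_gap: 0.0182
```

Run:
```python
from plan import *
p,R=cur();print(p)
P,Q=tcp((.3995,.2000,0),-78,0,0,4,1)
seq(p,R,[(12,P*[1,1,0]+[0,0,.33],Q,'over'),(4,P+[0,0,.04],Q,'down')])
```

```text
[0.60159241 0.09953195 0.36516272]
over: 12 x [[0.0029, -0.0029, -0.0205],[-7.13, 0.06, -0.05]]  at [0.399 0.2   0.329]
down: 4 x [[0.0299, -0.0, 0.0001],[-0.01, -0.0, -0.0]]  at [0.4  0.2  0.21]
```

Emit:
carry_out --targets '[[[0.0029, -0.0029, -0.0205], [-7.13, 0, 0], -1], [[0.0029, -0.0029, -0.0205], [-7.13, 0, 0], -1], [[0.0029, -0.0029, -0.0205], [-7.13, 0, 0], -1], [[0.0029, -0.0029, -0.0205], [-7.13, 0, 0], -1], [[0.0029, -0.0029, -0.0205], [-7.13, 0, 0], -1], [[0.0029, -0.0029, -0.0205], [-7.13, 0, 0], -1], [[0.0029, -0.0029, -0.0205], [-7.13, 0, 0], -1], [[0.0029, -0.0029, -0.0205], [-7.13, 0, 0], -1], [[0.0029, -0.0029, -0.0205], [-7.13, 0, 0], -1], [[0.0029, -0.0029, -0.0205], [-7.13, 0, 0], -1]]'

```text
time: 61.65
eef_pos: [0.4365, 0.2065, 0.3282]
ee_rot: [47.9, 89.9, 45.8]
force: [0.1, -0.3, -0.0]
finger_gap: 0.0878
```

Emit:
carry_out --targets '[[[0.0029, -0.0029, -0.0205], [-7.13, 0, 0], -1], [[0.0029, -0.0029, -0.0205], [-7.13, 0, 0], -1], [[0.0299, 0, 0], [0, 0, 0], -1], [[0.0299, 0, 0], [0, 0, 0], -1], [[0.0299, 0, 0], [0, 0, 0], -1], [[0.02, 0, 0], [0, 0, 0], -1], [[0, 0, 0], [0, 0, 0], -1], [[0, 0, 0], [0, 0, 0], -1], [[0, 0, 0], [0, 0, 0], -1], [[0, 0, 0], [0, 0, 0], -1]]'

```text
time: 62.9
eef_pos: [0.3969, 0.1997, 0.2146]
ee_rot: [13.3, 89.8, 25.3]
force: [-0.5, -0.6, 0.4]
finger_gap: 0.0883
```

Run:
```python
from plan import *
p,R=cur();print(p,get_obs()['finger_gap'],get_obs()['joints'].round(1))
P,Q=tcp((.3995,.2000,0),-78,0,0,4,1)
seq(p,R,[(1,P+[0,0,.02],Q,'fix'),(1,P,Q,'down')])
```

```text
[0.39686766 0.19972048 0.21463158] 0.08830605733559724 [ 23.5   2.1 129.2   0.   48.6  11.6]
fix: 1 x [[0.0246, -0.0003, 0.0026],[-0.06, 0.15, -0.04]]  at [0.4  0.2  0.19]
down: 1 x [[0.02, 0.0, -0.0],[0.0, -0.0, 0.0]]  at [0.4  0.2  0.17]
```

Emit:
carry_out --targets '[[[0.0246, 0, 0.0026], [0, 0, 0], -1], [[0.0195, 0, 0], [0, 0, 0], -1], [[0, 0, 0], [0, 0, 0], -1], [[0, 0, 0], [0, 0, 0], -1], [[0, 0, 0], [0, 0, 0], -1], [[0, 0, 0], [0, 0, 0], -1]]'

```text
time: 63.65
eef_pos: [0.3994, 0.2002, 0.1704]
ee_rot: [13.8, 89.9, 25.8]
force: [0.3, -0.0, 0.0]
finger_gap: 0.0881
```

Emit:
carry_out --targets '[[[0, 0, 0], [0, 0, 0], 0.2], [[0, 0, 0], [0, 0, 0], 0.2], [[0, 0, 0], [0, 0, 0], 0.2], [[0, 0, 0], [0, 0, 0], 0.2], [[0, 0, 0], [0, 0, 0], 0.2], [[0, 0, 0], [0, 0, 0], 0.2]]' --squeeze 50

```text
time: 64.4
eef_pos: [0.3991, 0.2001, 0.1697]
ee_rot: [13.5, 89.9, 25.5]
force: [1.0, -0.2, -1.1]
finger_gap: 0.0494
```

Emit:
carry_out --targets '[[[-0.04, 0, 0], [0, 0, 0], 0.2], [[-0.05, 0, 0], [0, 0, 0], 0.2], [[-0.05, 0, 0], [0, 0, 0], 0.2], [[-0.03, 0, 0], [0, 0, 0], 0.2], [[0, 0, 0], [0, 0, 0], 0.2], [[0, 0, 0], [0, 0, 0], 0.2], [[0, 0, 0], [0, 0, 0], 0.2]]'

```text
time: 65.28
eef_pos: [0.3979, 0.1996, 0.337]
ee_rot: [-169.4, 89.8, -157.4]
force: [-0.1, 0.3, -4.0]
finger_gap: 0.0493
```

```bash
cat >> plan.py <<'E'
CR=(.49586,-.37995,-28.0,6.85)
def rest(off,dx,dy,dz,tilt=-30,flip=1):
    """TCP pose: scope held, off=TCP height over scope underside (m), offsets mm in rest frame"""
    Rr=Rz(CR[2])@Ro.from_euler('y',-30,degrees=True).as_matrix()
    o=Rz(CR[2])@[CR[3]/1000,0,0]+[CR[0],CR[1],.078]+Rr@[dx/1000,dy/1000,dz/1000]
    R,Rob=Rt(CR[2],tilt,flip);return o+Rob@[0,0,off],R
E
python3 - <<'E'
from plan import *
p,R=cur();print(p,get_obs()['finger_gap'],get_obs()['force'])
print(rest(.17,0,0,0))
H=lambda n,*a,t=-30:(n,*rest(.17,*a,tilt=t),str(a))
P,Q=rest(.17,25,0,100,tilt=0)
seq(p,R,[(14,P*[1,1,0]+[0,0,.36],Q,'over'),H(6,25,0,60),H(4,12,0,8)])
E
```

```text
[0.39786575 0.19957762 0.33702457] 0.049316722955033344 [-0.06039436  0.30043412 -3.9852043 ]
(array([ 0.42685765, -0.3432608 ,  0.22522432]), array([[ 0.4414738 , -0.76465505,  0.46947156],
       [-0.23473578,  0.4065743 ,  0.88294759],
       [-0.8660254 , -0.5       ,  0.        ]]))
over: 14 x [[-0.0016, -0.0377, -0.0195],[-3.58, -0.02, -0.0]]  at [ 0.477 -0.371  0.36 ]
(25, 0, 60): 6 x [[0.0092, 0.0133, 0.0001],[0.01, 0.01, -5.01]]  at [ 0.419 -0.339  0.289]
(12, 0, 8): 4 x [[0.013, 0.0032, 0.0],[-0.0, 0.0, 0.01]]  at [ 0.433 -0.346  0.238]
```

Emit:
carry_out --targets '[[[-0.0016, -0.0377, -0.0195], [-3.58, 0, 0], 0.2], [[-0.0016, -0.0377, -0.0195], [-3.58, 0, 0], 0.2], [[-0.0016, -0.0377, -0.0195], [-3.58, 0, 0], 0.2], [[-0.0016, -0.0377, -0.0195], [-3.58, 0, 0], 0.2], [[-0.0016, -0.0377, -0.0195], [-3.58, 0, 0], 0.2], [[-0.0016, -0.0377, -0.0195], [-3.58, 0, 0], 0.2], [[-0.0016, -0.0377, -0.0195], [-3.58, 0, 0], 0.2]]'

```text
time: 66.15
eef_pos: [0.3741, -0.095, 0.3491]
ee_rot: [108.8, 89.9, 145.9]
force: [1.0, -0.2, -2.4]
finger_gap: 0.0489
```

Emit:
carry_out --targets '[[[-0.0016, -0.0377, -0.0195], [-3.58, 0, 0], 0.2], [[-0.0016, -0.0377, -0.0195], [-3.58, 0, 0], 0.2], [[-0.0016, -0.0377, -0.0195], [-3.58, 0, 0], 0.2], [[-0.0016, -0.0377, -0.0195], [-3.58, 0, 0], 0.2], [[-0.0016, -0.0377, -0.0195], [-3.58, 0, 0], 0.2], [[-0.0016, -0.0377, -0.0195], [-3.58, 0, 0], 0.2], [[-0.0016, -0.0377, -0.0195], [-3.58, 0, 0], 0.2], [[0, 0, 0], [0, 0, 0], 0.2]]'

```text
time: 67.15
eef_pos: [0.4784, -0.3723, 0.3595]
ee_rot: [69.1, 89.9, 131.1]
force: [-1.0, 0.8, -3.4]
finger_gap: 0.0497
```

Emit:
carry_out --targets '[[[0.0092, 0.0133, 0], [0, 0, -5], 0.2], [[0.0092, 0.0133, 0], [0, 0, -5], 0.2], [[0.0092, 0.0133, 0], [0, 0, -5], 0.2], [[0.0092, 0.0133, 0], [0, 0, -5], 0.2], [[0.0092, 0.0133, 0], [0, 0, -5], 0.2], [[0.0092, 0.0133, 0], [0, 0, -5], 0.2], [[0, 0, 0], [0, 0, 0], 0.2], [[0, 0, 0], [0, 0, 0], 0.2], [[0, 0, 0], [0, 0, 0], 0.2]]'

```text
time: 68.28
eef_pos: [0.4208, -0.34, 0.2925]
ee_rot: [-90.0, 59.9, -27.9]
force: [-0.3, -0.6, -3.9]
finger_gap: 0.0497
```

Run:
```python
from plan import *
p,R=cur();print(p,get_obs()['finger_gap'],get_obs()['joints'].round(1),Ro.from_matrix(R.T@rest(.17,0,0,0)[1]).as_rotvec(degrees=True))
H=lambda n,*a,t=-30:(n,*rest(.17,*a,tilt=t),str(a))
seq(p,R,[H(4,10,0,12),H(2,6,0,3)])
ims={n:get_image(n) for n in('top','scene')}
t=[]
Rr=Rz(CR[2])@Ro.from_euler('y',-30,degrees=True).as_matrix()
ro=Rz(CR[2])@[CR[3]/1000,0,0]+[CR[0],CR[1],.078]
for n,(x0,y0,w,h) in(('top',(410,150,100,120)),('scene',(150,110,120,120))):
    im=cv2.resize(ims[n][y0:y0+h,x0:x0+w],None,fx=4,fy=4,interpolation=2)
    P=np.array([[-98,18,0],[70,18,0],[70,-18,0],[-98,-18,0]])/1000@Rr.T+ro
    cv2.polylines(im,[np.round((proj(n,P)-[x0,y0]+.5)*4).astype(int)],True,(0,0,255),1)
    t.append(im)
cv2.imwrite('pics/c1.png',cv2.resize(np.hstack([t[0],t[1]]),None,fx=.9,fy=.9))
```

```text
[ 0.42076903 -0.33997893  0.29245957] 0.04966706743681916 [ -44.2   -1.3  125.7   17.6   27.7 -119.8] [0.06942029 0.05366211 0.05885228]
(10, 0, 12): 4 x [[0.0124, 0.0044, -0.0],[0.02, 0.01, 0.01]]  at [ 0.429 -0.344  0.241]
(6, 0, 3): 2 x [[0.0045, 0.002, -0.0],[-0.01, 0.01, 0.01]]  at [ 0.43  -0.345  0.231]
```

View pics/c1.png

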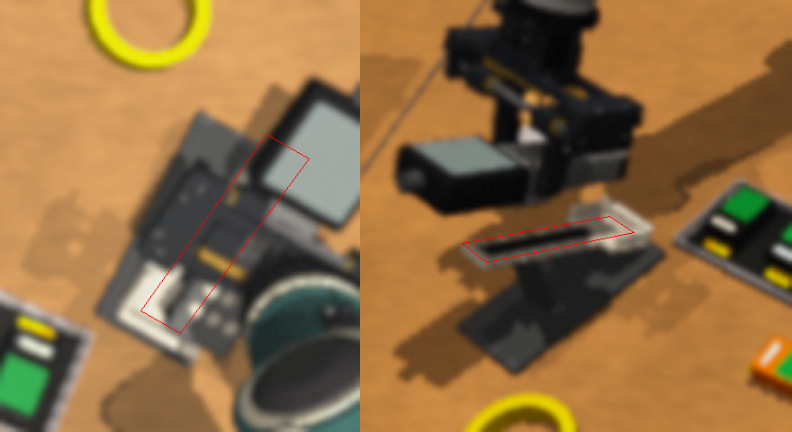

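Run:
```python
from plan import *
ro=Rz(CR[2])@[CR[3]/1000,0,0]+[CR[0],CR[1],.078]
data=[]
for n,(x0,y0,w,h) in(('top',(430,175,75,85)),('scene',(172,155,70,40))):
    im=cv2.imread(f'pics/{n}0.png')[y0:y0+h,x0:x0+w];hs=cv2.cvtColor(im,cv2.COLOR_BGR2HSV)
    m=((hs[...,1]<70)&(hs[...,2]>135)).astype(np.uint8)
    c,l,st,_=cv2.connectedComponentsWithStats(m);i=1+st[1:,4].argmax();m=(l==i).astype(np.uint8)
    ct=cv2.findContours(m,cv2.RETR_EXTERNAL,cv2.CHAIN_APPROX_NONE)[0];f=np.zeros_like(m);cv2.drawContours(f,ct,-1,1,-1)
    data.append((n,f.astype(float),(x0,y0,w,h)));print(n,f.sum())
def model(q):
    Rr=Rz(q[2])@Ro.from_euler('y',-30,degrees=True).as_matrix();o=np.array([q[0],q[1],.078])
    B=[box(-98,70,-18,18,-4,0),box(-98-q[4],-63,-28.5-q[3],28.5+q[3],-4,11)]
    return [b@Rr.T+o for b in B]
def cost(d,vs=(0,1)):
    q=np.array([ro[0],ro[1],CR[2],5,5])+d*[.001,.001,1,1,1]
    return sum(np.abs(render(n,model(q),(0,0,0),r)-m).sum() for n,m,r in [data[v] for v in vs])
for vs in((0,1),(0,),(1,)):
    S0=np.zeros((6,5));S0[1:]=np.eye(5)*4
    s=minimize(cost,np.zeros(5),args=(vs,),method='Nelder-Mead',options=dict(initial_simplex=S0-1,xatol=.05,fatol=.1,maxiter=600))
    print(vs,s.x.round(2),cost(np.zeros(5),vs),s.fun, 'rest-frame shift', (Rz(CR[2]).T@np.r_[s.x[:2],0]).round(2))
```

```text
top 1159
scene 305
(0, 1) [ 0.43 -0.75  0.53  0.13  7.01] 315.98039215686276 256.32549019607836 rest-frame shift [ 0.73 -0.46  0.  ]
(0,) [-1.9   0.61  0.2   0.24  3.9 ] 133.75686274509803 81.5921568627451 rest-frame shift [-1.96 -0.35  0.  ]
(1,) [ 1.01  1.33  3.6  -5.    5.25] 182.22352941176473 157.0313725490196 rest-frame shift [0.26 1.65 0.  ]
```

Emit:
carry_out --targets '[[[0.0124, 0.0044, 0], [0, 0, 0], 0.2], [[0.0124, 0.0044, 0], [0, 0, 0], 0.2], [[0.0124, 0.0044, 0], [0, 0, 0], 0.2], [[0.0124, 0.0044, 0], [0, 0, 0], 0.2], [[0.0045, 0.002, 0], [0, 0, 0], 0.2], [[0.0045, 0.002, 0], [0, 0, 0], 0.2], [[0, 0, 0], [0, 0, 0], 0.2], [[0, 0, 0], [0, 0, 0], 0.2], [[0, 0, 0], [0, 0, 0], 0.2], [[0, 0, 0], [0, 0, 0], 0.2]]'

```text
time: 69.62
eef_pos: [0.4295, -0.3446, 0.2303]
ee_rot: [-90.0, 59.9, -27.9]
force: [-0.1, -0.0, -3.8]
finger_gap: 0.0498
```

Run:
```python
from plan import *
p,R=cur();print(p,get_obs()['finger_gap'],get_obs()['force'])
P,Q=rest(.17,0,0,0);print('rest-frame offset mm',((p-P)@np.c_[-Q[:,1],Q[:,2],-Q[:,0]])*1000)
H=lambda n,*a,t=-30:(n,*rest(.17,*a,tilt=t),str(a))
seq(p,R,[H(2,6,0,0),H(4,0,0,0)])
```

```text
[ 0.4294793  -0.34459215  0.23032515] 0.04980110657575775 [-0.14124323 -0.01250185 -3.82903253]
rest-frame offset mm [5.09636669 0.05527953 2.94754158]
(6, 0, 0): 2 x [[0.0015, -0.0005, -0.0],[0.02, 0.02, 0.03]]  at [ 0.432 -0.346  0.228]
(0, 0, 0): 4 x [[-0.0, 0.0015, -0.0],[0.0, 0.0, -0.0]]  at [ 0.427 -0.343  0.225]
```

Emit:
carry_out --targets '[[[0.0012, 0, 0], [0, 0, 0], 0.2], [[0.0012, 0, 0], [0, 0, 0], 0.2], [[0, 0, 0], [0, 0, 0], 0.2], [[0, 0, 0], [0, 0, 0], 0.2]]'

```text
time: 70.12
eef_pos: [0.4305, -0.3451, 0.2278]
ee_rot: [-89.9, 60.0, -27.9]
force: [0.2, 0.1, -4.1]
finger_gap: 0.0498
```

Emit:
carry_out --targets '[[[0, 0.0015, 0], [0, 0, 0], 0.2], [[0, 0.0015, 0], [0, 0, 0], 0.2], [[0, 0, 0], [0, 0, 0], 0.2], [[0, 0, 0], [0, 0, 0], 0.2]]'

```text
time: 70.62
eef_pos: [0.4282, -0.3439, 0.2264]
ee_rot: [-89.9, 60.0, -27.9]
force: [0.5, 0.2, -3.7]
finger_gap: 0.0495
```

Emit:
carry_out --targets '[[[0, 0.001, 0], [0, 0, 0], 0.2], [[0, 0.001, 0], [0, 0, 0], 0.2], [[0, 0, 0], [0, 0, 0], 0.2], [[0, 0, 0], [0, 0, 0], 0.2]]'

```text
time: 71.12
eef_pos: [0.4266, -0.3431, 0.2254]
ee_rot: [-89.9, 60.0, -27.9]
force: [1.5, 1.2, -2.7]
finger_gap: 0.0494
```

```bash
cat > st.py <<'E'
from plan import *
p,R=cur();o=get_obs();P,Q=rest(.17,0,0,0);F=np.c_[-Q[:,1],Q[:,2],-Q[:,0]]
print('rest-frame offset mm',((p-P)@F*1000).round(2),'force in rest frame',((o['force']-[0,0,-3.8])@F).round(2),o['finger_gap'])
E
python3 st.py
```

```text
rest-frame offset mm [-0.17  0.08  0.27] force in rest frame [1.24 1.76 0.52] 0.04941839058577422
```

Emit:
carry_out --targets '[[[0, 0.0015, 0], [0, 0, 0], 0.2], [[0, 0, 0], [0, 0, 0], 0.2], [[0, 0, 0], [0, 0, 0], 0.2]]'

```text
time: 71.5
eef_pos: [0.4259, -0.3427, 0.2251]
ee_rot: [-90.0, 59.9, -27.9]
force: [2.2, -0.2, -2.3]
finger_gap: 0.0495
```

Emit:
carry_out --targets '[[[0, 0.0015, 0], [0, 0, 0], 0.2], [[0, 0, 0], [0, 0, 0], 0.2], [[0, 0, 0], [0, 0, 0], 0.2]]'

```text
time: 71.88
eef_pos: [0.4253, -0.3426, 0.2252]
ee_rot: [-90.0, 59.8, -28.0]
force: [5.2, -1.4, -1.1]
finger_gap: 0.0498
```

```bash
python3 st.py
```

```text
rest-frame offset mm [-1.48 -0.13  0.83] force in rest frame [ 5.88  1.22 -0.3 ] 0.04981043545230525
```

Emit:
carry_out --targets '[[[0.001, -0.0005, 0], [0, 0, 0], 0.2], [[0, 0, 0], [0, 0, 0], 0.2], [[0, 0, 0], [0, 0, 0], 0.2]]'

```text
time: 72.25
eef_pos: [0.4259, -0.3428, 0.2245]
ee_rot: [-90.0, 59.8, -28.0]
force: [4.1, 0.1, 5.3]
finger_gap: 0.0498
```

Emit:
carry_out --targets '[[[0.001, 0, 0], [0, 0, 0], 0.2], [[0, 0, 0], [0, 0, 0], 0.2], [[0, 0, 0], [0, 0, 0], 0.2]]'

```text
time: 72.62
eef_pos: [0.4259, -0.3429, 0.2245]
ee_rot: [-90.0, 59.8, -27.9]
force: [-7.2, 6.1, 17.1]
finger_gap: 0.0495
```

```bash
python3 st.py
```

```text
rest-frame offset mm [-1.28 -0.17 -0.15] force in rest frame [ 2.43  1.97 22.68] 0.0494919243314865
```

Emit:
carry_out --targets '[[[-0.0008, 0, 0], [0, 0, 0], 0.2], [[0, 0, 0], [0, 0, 0], 0.2], [[0, 0, 0], [0, 0, 0], -0.5], [[0, 0, 0], [0, 0, 0], -0.5], [[0, 0, 0], [0, 0, 0], -0.5], [[-0.02, 0, 0], [0, 0, 0], -0.5], [[-0.05, 0, 0], [0, 0, 0], -0.5], [[-0.05, 0, 0], [0, 0, 0], -0.5], [[-0.02, 0, 0], [0, 0, 0], -0.5], [[0, 0, 0], [0, 0, 0], -0.5]]'

```text
time: 73.88
eef_pos: [0.3632, -0.3097, 0.3459]
ee_rot: [-90.1, 59.8, -28.0]
force: [-0.3, -0.2, 0.4]
finger_gap: 0.0662
```

Run:
```python
from plan import *
p,R=cur();print(p)
Q=Rt(CR[2],0,1)[0]
seq(p,R,[(5,[.40,-.33,.42],Q,'level'),(9,[.45,.0,.45],Q,'away')])
```

```text
[ 0.36321524 -0.30968798  0.34586351]
level: 5 x [[-0.0116, -0.0127, -0.0001],[0.01, -0.01, 6.04]]  at [ 0.4  -0.33  0.42]
away: 9 x [[-0.0033, 0.0123, 0.035],[0.0, 0.0, 0.0]]  at [0.45 0.   0.45]
```

Emit:
carry_out --targets '[[[-0.0116, -0.0127, 0], [0, 0, 6.04], -0.5], [[-0.0116, -0.0127, 0], [0, 0, 6.04], -0.5], [[-0.0116, -0.0127, 0], [0, 0, 6.04], -0.5], [[-0.0116, -0.0127, 0], [0, 0, 6.04], -0.5], [[-0.0116, -0.0127, 0], [0, 0, 6.04], -0.5]]'

```text
time: 74.5
eef_pos: [0.4011, -0.3294, 0.4165]
ee_rot: [81.7, 89.5, 143.7]
force: [-0.0, 0.3, -0.1]
finger_gap: 0.0661
```

Emit:
carry_out --targets '[[[-0.0033, 0.0123, 0.035], [0, 0, 0], -0.5], [[-0.0033, 0.0123, 0.035], [0, 0, 0], -0.5], [[-0.0033, 0.0123, 0.035], [0, 0, 0], -0.5], [[-0.0033, 0.0123, 0.035], [0, 0, 0], -0.5], [[-0.0033, 0.0123, 0.035], [0, 0, 0], -0.5], [[-0.0033, 0.0123, 0.035], [0, 0, 0], -0.5], [[-0.0033, 0.0123, 0.035], [0, 0, 0], -0.5], [[-0.0033, 0.0123, 0.035], [0, 0, 0], -0.5], [[-0.0033, 0.0123, 0.035], [0, 0, 0], -0.5], [[0, 0, 0], [0, 0, 0], -0.5]]'

```text
time: 75.75
eef_pos: [0.4509, 0.0027, 0.4467]
ee_rot: [91.3, 89.7, 153.6]
force: [1.0, -0.7, 0.5]
finger_gap: 0.066
```

Run:
```python
from plan import *
ims={n:get_image(n) for n in('top','scene')}
for n in ims: cv2.imwrite(f'pics/{n}_9.png',ims[n])
ro=Rz(CR[2])@[CR[3]/1000,0,0]+[CR[0],CR[1],.078]
Rr=Rz(CR[2])@Ro.from_euler('y',-30,degrees=True).as_matrix();o=ro
t=[]
for n,(x0,y0,w,h) in(('top',(420,140,100,120)),('scene',(150,120,100,120))):
    im=cv2.resize(ims[n][y0:y0+h,x0:x0+w],None,fx=4,fy=4,interpolation=2)
    for q in([[-98,25,30],[24,25,30],[24,-25,30],[-98,-25,30]],[[24,37,36],[108,37,36],[108,-37,36],[24,-37,36]]):
        P=np.array(q)/1000@Rr.T+o
        cv2.polylines(im,[np.round((proj(n,P)-[x0,y0]+.5)*4).astype(int)],True,(0,0,255),1)
    t.append(im)
cv2.imwrite('pics/c2.png',np.hstack(t))
q=proj('top',[chg(-10+34*np.sin(s),-134,47+34*np.cos(s)) for s in(-.5,.5)]);print(q)
for n in('top','scene'):
    q=proj(n,[chg(-10+34*np.sin(s),-134,47+34*np.cos(s)) for s in(-.5,.5)])
    hs=cv2.cvtColor(ims[n],cv2.COLOR_BGR2HSV);x,y=q.mean(0).astype(int);s=hs[y-15:y+15,x-15:x+15]
    v=np.argwhere(((s[...,0]<6)|(s[...,0]>174))&(s[...,1]>150)&(s[...,2]>100))
    print(n,q.round(1).tolist(),'red',(v.mean(0)[::-1]+[x-15,y-15]).round(1),len(v))
```

```text
[[295.80075024 162.41056963]
 [292.8160187  151.033615  ]]
top [[295.8, 162.4], [292.8, 151.0]] red [292.8 151.5] 16
scene [[340.2, 226.8], [341.6, 236.2]] red [341.6 236.8] 19
```

View pics/c2.png

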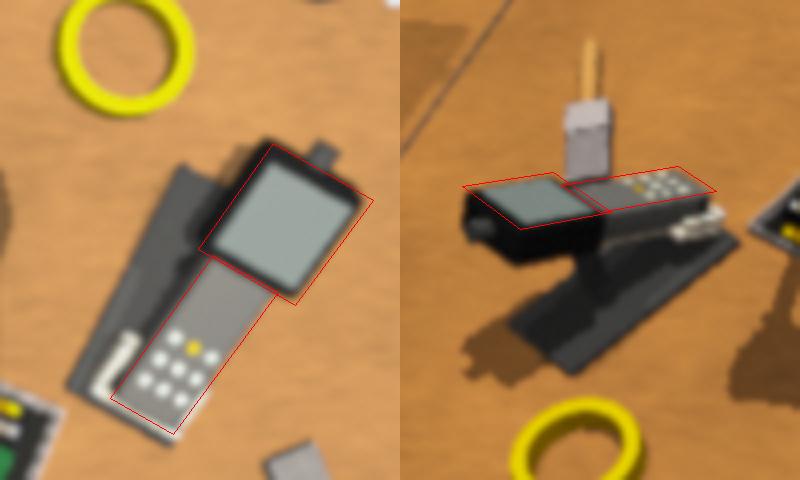

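View pics/scene_9.png

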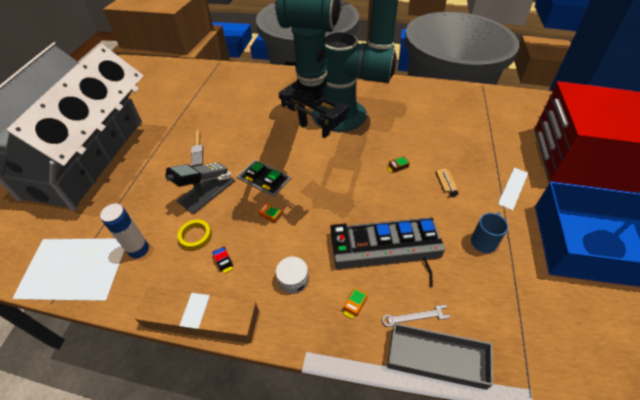

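```bash
python3 look.py 10 | grep -E "blue|green"; python3 -c "
from station import *
print(get_obs()['time'],get_obs()['force']);print(finish_job())"
```

```text
blue [251.3 173. ] 183 z.024: [0.598  0.2326] z.058: [0.5918 0.2273]
blue [228.  179.3] 182 z.024: [0.5783 0.2977] z.058: [0.5727 0.2904]
blue [204.6 185.1] 182 z.024: [0.5596 0.3635] z.058: [0.5546 0.3542]
green [272.3 105.6] 75 z.024: [0.7986 0.182 ] z.058: [0.7863 0.1782]
green [414.9 256.4] 148 z.024: [ 0.3762 -0.2326] z.058: [ 0.3767 -0.2238]
green [233.  294.3] 100 z.024: [0.2595 0.2679] z.058: [0.2636 0.2615]
75.95 [ 0.27689824  1.19132102 -0.11438466]
the job is handed in; nothing more can be done
None
```

The job is done and handed in at 76 s; the hand-in reports no verdict.

- **Order of work:** I switched the charger off, laid both full packs (from bays 0 and 1) label up in the tray, and hooked the three spent packs into bays 1, 2 and 3. Then I switched the charger on and laid the scope in its cradle, foot pressed onto the ledge.
- **Switch:** the red ball shows at (292.8, 151.5) in the top view, against (292.8, 151.0) predicted for fully on.
- **Spent packs:** their labels lie within about 0.5 px of the predicted home positions in the top view. They have not moved since they were placed.
- **Tray:** one full pack's label was unchanged in the last check. The arm hid the other one from the top camera, but it was in place when last measured after all three spent packs were in. Both show in the last scene picture.
- **Scope:** its outline fits the home pose to within 1–2 px in both views. When I pressed it home, the force rose against both ledge and slope, and it read flat on the rest to 0.2 mm.
- **Left alone:** I did not touch the faulty pack, the look-alikes or the other items, and nothing appears to have moved.
- **Disagreements:** the switch pivot and bays measured about 10 mm nearer the robot than the middle of the charger's visible outline. I used the measured points, and they fitted. Triangulated pack tops also read about 5 mm lower than the stated 24 mm, so I took heights from the text and from contact.

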